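# Fetch the globe shell from behind the toys for the night lamp

## Robot

A 6-joint arm with a two-finger parallel gripper is mounted at the origin on the work surface. World frame = base frame: x ahead of the robot, y to its left, z up, the work surface at z = 0. Lengths are in m, angles in rad, forces in N, time in s.
With the tool pointing down it reaches from about 0.35 to 0.925 m from the base axis. Payload 6.4 kg.
Tool frame: the origin (TCP) lies at the centre of the arm's flange, where the gripper is bolted on; the fingertips stand r.tip_reach ahead of it and the grasp point (between the pads) lies 155 mm ahead of it (r.tip_reach is the distance from the TCP to the fingertips, in m); z points along the fingers, y is the line along which they close (so a half turn about z gives the same grasp; the last joint's range is limited). The gripper opens to 85 mm and grips with 20 to 120 N. Pads are 22 mm wide; open, the fingers measure 114 mm over their backs; the gripper's body (76 mm by 85 mm) begins 54 mm behind the grasp point. The pads swing forward as they close: fully open they stand 13 mm farther back than shut.
Start: joints at [1.16, 0.245, 1.558, -0, 1.339, -0.174], TCP at [0.152, 0.632, 0.405] pointing down, gripper open.
Joint ranges: [-3.13, 3.13], [-1.02, 2.26], [0.13, 2.54], [-0.95, 4.09], [0.21, 2.88], [-2.74, 2.74]. Speed limits (rad/s): [2.57, 2.57, 3.14, 3.14, 3.14, 3.14].

## Interface

Orientations are given as a unit quaternion [w, x, y, z].
In Python, from cell import r gives the robot as it stands.
- The arm moves only by the tool servo_tool, never from a script. Its argument "increments" is a list that holds one entry, the list of rows, each a list of 6 numbers: the shift along the tool's x, y, z each as a share of 0.3 m, from -1 to 1, then the turn, a rotation vector about the tool's x, y, z each as a share of 120 degrees, from -1 to 1. A call has exactly 5 rows; each row is the pose to reach, as a shift and turn from the pose commanded when the call began, along the tool's axes at that moment; what a row does not reach only later rows make up. A row lasts 1/10 s, in which the tool goes at most 50 mm and 8.59 degrees, less where a joint would pass 70% of its speed; a pose out of reach is approached as far as the arm can. A call with a number of a shift or a turn outside -1 to 1 is refused whole. A call with a gripper value outside its range is refused whole. "gripper" is the opening, from 0 (shut) to 1 (fully open), set as the call begins (left out, the last holds). The fingers move at their own pace and stop on an object; "force" is the grip in N (left out, the last holds). Time passes only in rows, so rows that repeat a pose let the fingers close, or fill a call up. It gives the time, the measured TCP pose, the force, the opening and the grip force at its end, in the units of the state.
- r.get_state(): the state, without advancing time (a new reading comes with each control period).
- r.capture(name): name is "side" or "top"; returns the picture (384x512x3 uint8, red, green, blue); there is no depth.
- r.camera_info(name): a dict with "fx", "fy", "cx", "cy" (pixels), "k1" (the pictures are not rectified: a ray, as slopes to the right and down, at radius r is drawn at 1 + k1 r^2 times it, then the intrinsics apply), "extrinsics" (4x4, takes a point from camera to world coordinates). Camera axes: x right, y up, looking along -z (the intrinsics and any distortion apply to the point x, -y, -z); pixel columns grow to the right and rows downward; lengths in m; the calibration is good to about 2 mm. A picture is of the moment at which its call begins. camera_info takes no time and is no camera call.
- r.close_job(): hands the job in; it is judged then, once.
The state is a dict: "time_s": time; "joint_positions": joint angles; "dq": joint speeds; "tau": joint torques, N m; "tcp_pos": TCP position; "ee_rot": TCP orientation; "contact_force": force on the tool from outside, world axes, zero at the start; "torque": the same for the moment, N m; "opening": finger opening in m; "gripper_force": force on a finger pad.
Only numpy, scipy, OpenCV 4.12 (cv2) and the standard library are available. Lean on these libraries where they do the work, as an engineer would, in place of code of your own. Each camera call takes 0.05 s, during which the arm holds its last target. There are 200 camera calls.

## Task

The glass snow-globe shell is to become the shade of the night lamp, but it stands at the back of the plywood board, behind the helicopter and the abacus: first leave it where it is and stand both toys upright on the cork mat at the side. With both of them waiting there, set the shell upright, open end down, over the small light in the middle of the lamp's round base; then put the helicopter back on its round-ended mark and the abacus back on its rectangular mark, each standing centred on its mark and lined up along it (either way round). Never tip the shell over, and leave the toy car and the little drum on the board where they are.

Things in the scene. Friction and masses are not known exactly. Their poses are not given: they have to be found in the camera images.
- heli_center (a point): Toy helicopter, 140 mm long, 91 tall, 130 g, on two skids. Point at mid-length, half-way up (45.5 mm above its underside). x along it to the clear nose, y across, z up. Flat-sided cabin to grip: 44 mm wide (y), 74 long, from 17 below to 28.5 above the point. Fixed rotor blade, 140 x 17 mm along x, top 45.5 above the point, passes between fingers closing along y.
- abacus_center (a point): Upright wooden abacus frame with fixed beads, 100 mm long (x), 22 thick (y), 110 tall, 150 g. Point in the middle, half-way up (55 mm above its underside); z up. Grip it from above by the top bar, 22 mm thick, from 37 to 55 mm above the point, fingers closing along y; the beads below are 16 mm thick. Feet at both ends, 44 mm deep (y), 12 tall.
- shell_center (a point): Snow-globe shell: hollow glass dome, closed on top, white rim at its open lower end, 58 mm diameter, 62 tall, wall 3, 110 g. Point on its axis half-way up (31 mm above the rim); z up. Side upright from the rim to 1 mm above the point, rounding in above. Stands at the back (far side) of the board, behind and between helicopter and abacus.
- oval_mark: Round-ended dark flat mark inlaid in the plywood board, 110 x 60 mm, under the helicopter at the start: the helicopter's place. Origin at its centre, on the board's top, 6 mm above the bench; x along its length, z up. It has no thickness to speak of.
- square_mark: Rectangular dark flat mark inlaid in the plywood board, 104 x 54 mm, under the abacus at the start: the abacus's place. Origin at its centre, on the board's top, 6 mm above the bench; x along its length, z up. It has no thickness to speak of.
- mat: Empty cork mat lying to one side of the board, fixed, 220 mm along its x, 180 mm along its y, 3 mm thick: the side area. Origin at the centre of its underside, on the bench; z up.
- lamp_seat (a point): Night lamp: fixed round wooden base, 100 mm diameter, 20 tall; a white light (26 mm diameter, 5 tall) stands up in the middle of its top; a low switch block with a small toggle reaches out along +x, 45 to 95 mm from the middle, up to 36 mm above the bench. Point in the middle of the flat top, 20 mm above the bench. The shell stands on the flat top, over the light.
- car_center (a point): Small wooden toy car, 56 x 30 mm, 28 mm tall, loose, standing at one back corner of the board; not to be moved. Point half-way up.
- drum_center (a point): Little wooden toy drum, 37 mm diameter, 24 mm tall, loose, standing at the other back corner of the board; not to be moved. Point half-way up.

How it is judged:
By the outcome, as a careful person would: the job done as asked, in the order asked, and still so for the second after the job is handed in, with the robot touching nothing.
It also fails if it takes over 136 s, if anything falls off the work surface, if the arm or the gripper's body presses on something with over 40 N, if the wrist force passes 120 N, or if a joint passes its speed limit or range.

## Working session

There is one attempt and no reset: what is moved stays moved. The work goes in short steps, Python scripts to look and compute and a tool call to move; the robot and the scene stay as the last step left them, time stands still between calls to the robot, and variables do not carry over. Pictures are saved under pics/ and viewed, at most 14 in all, crops included, and the job is handed in when it is done.

Besides the shell and the picture viewer there is one more tool, called after ">>>" as a command line: name --argument value ..., lists and objects as JSON in quotes. servo_tool: Moves the arm, as the interface text tells. Shift numbers are shares of 0.3 m and turn numbers shares of 120 degrees, none past 1 either way. Its arguments: {"type":"object","properties":{"increments":{"type":"array","items":{"type":"array","items":{"type":"array","items":{"type":"number"}}}},"gripper":{"type":"number"},"force":{"type":"number"}},"required":["increments"]}

```bash
mkdir -p pics; ls
python3 - <<'E'
from cell import r
import cv2
print(r.get_state(), r.tip_reach)
for n in("side","top"):
    cv2.imwrite(f"pics/{n}0.png",cv2.resize(r.capture(n)[...,::-1],(800,600),interpolation=cv2.INTER_CUBIC))
    print(n,r.camera_info(n))
E
```

```text
pics
{'time_s': 0.0, 'joint_positions': array([ 1.15991052e+00,  2.45838954e-01,  1.55905130e+00,  1.28709463e-06,
        1.33869452e+00, -1.74106822e-01]), 'dq': array([ 0.00013637,  0.00014886, -0.00081467, -0.00120304, -0.00051342,
       -0.00098969]), 'tau': array([ 7.00513192e-05, -4.29517472e+01, -3.26126003e+01, -1.61128391e-04,
        5.39574801e-03,  3.06864017e-06]), 'tcp_pos': array([0.15237609, 0.63164725, 0.40354402]), 'ee_rot': array([-2.87807623e-04,  1.18113216e-01,  9.92999635e-01, -9.53576313e-04]), 'contact_force': array([ 0.00407161,  0.28721656, -0.58731387]), 'torque': array([-0.00629266, -0.01810624, -0.02235248]), 'gripper_force': 0.0, 'opening': 0.08562623927443026} 0.1734
side {'fx': 408.36538190209376, 'fy': 408.36538190209376, 'cx': 255.65218561798463, 'cy': 186.4607104645573, 'k1': -0.025487834961698506, 'extrinsics': array([[ 0.75619436,  0.47403865, -0.45106256,  0.14410789],
       [-0.6542963 ,  0.53919212, -0.53025298, -0.50049039],
       [-0.00815103,  0.69610288,  0.71789577,  0.72143494],
       [ 0.        ,  0.        ,  0.        ,  1.        ]])}
top {'fx': 464.56133409459085, 'fy': 464.56133409459085, 'cx': 254.04971254758127, 'cy': 187.52377445450185, 'k1': -0.07662805474104135, 'extrinsics': array([[-0.01909387,  0.99541819, -0.0936912 ,  0.46924863],
       [-0.99977096, -0.01810296,  0.01141498,  0.00790299],
       [ 0.00966659,  0.0938877 ,  0.99553586,  1.15939241],
       [ 0.        ,  0.        ,  0.        ,  1.        ]])}
```

View pics/side0.png

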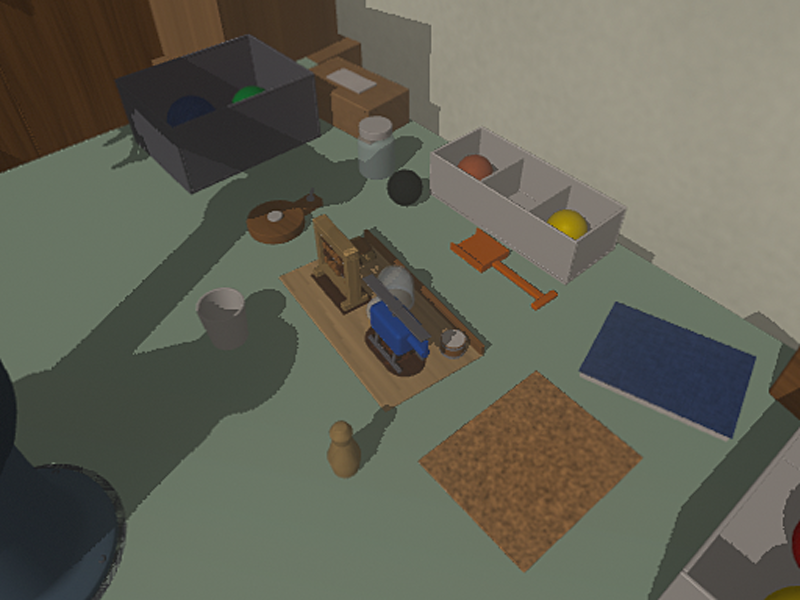

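View pics/top0.png

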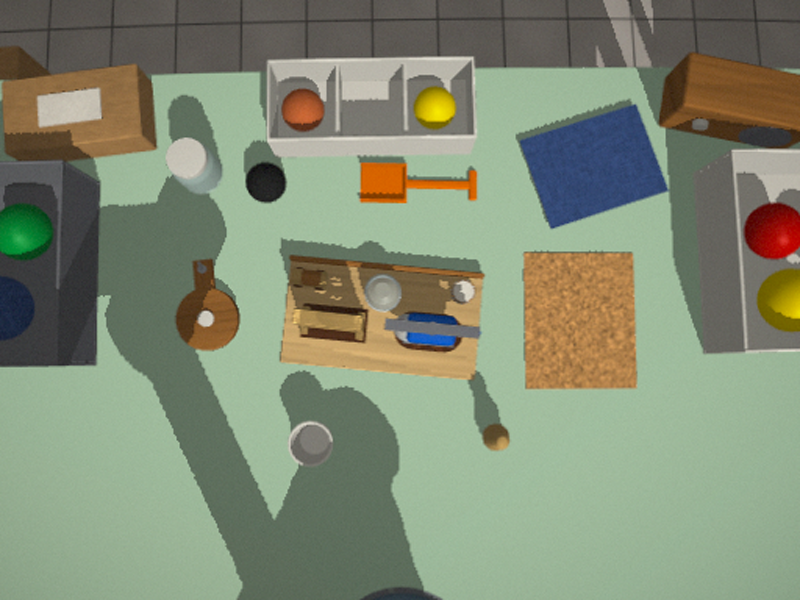

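The top view (800x600) shows the helicopter at about (430,328), nose left. The abacus is at (332,322), the shell at (382,292), the lamp light at (206,318) with its switch pointing up, and the mat centre at (580,320). The drum is at (463,291) and the car at (312,278). There is a back rail on the board. Next I'll take crops to measure.

```bash
cat > h.py <<'E'
import numpy as np, cv2
from cell import r
def cam(n):
    i=r.camera_info(n); K=np.array([[i['fx'],0,i['cx']],[0,i['fy'],i['cy']],[0,0,1]]); return K,np.array([i['k1'],0,0,0,0.]),np.array(i['extrinsics'])
def px2w(n,uv,z):
    K,d,E=cam(n); p=cv2.undistortPoints(np.array([[uv]],float),K,d)[0,0]
    v=E[:3,:3]@np.array([p[0],-p[1],-1]); o=E[:3,3]
    return o+v*(z-o[2])/v[2]
def w2px(n,P):
    K,d,E=cam(n); F=np.diag([1.,-1,-1]); R=F@E[:3,:3].T; t=-R@E[:3,3]
    return cv2.projectPoints(np.atleast_2d(np.array(P,float)),cv2.Rodrigues(R)[0],t,K,d)[0][:,0]
def crop(n,name,x0,y0,w,h,s):
    im=r.capture(n)[...,::-1]; cv2.imwrite("pics/"+name,cv2.resize(im[y0:y0+h,x0:x0+w],None,fx=s,fy=s,interpolation=cv2.INTER_CUBIC))
E
python3 - <<'E'
from h import *
crop("top","t1.png",100,150,220,100,3.6)
crop("side","s1.png",150,110,170,150,4)
E
```

```text
(no output)
```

View pics/t1.png

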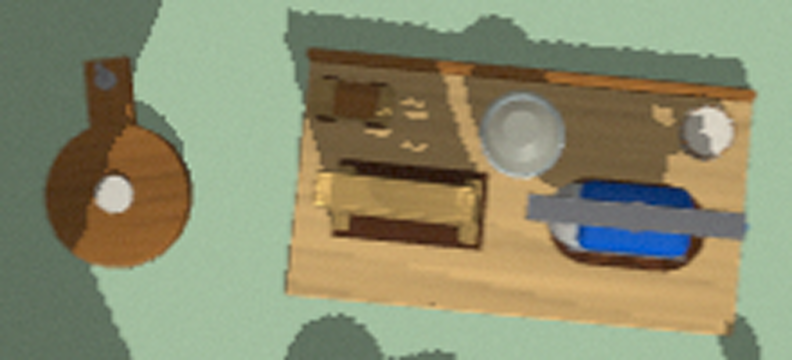

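View pics/s1.png

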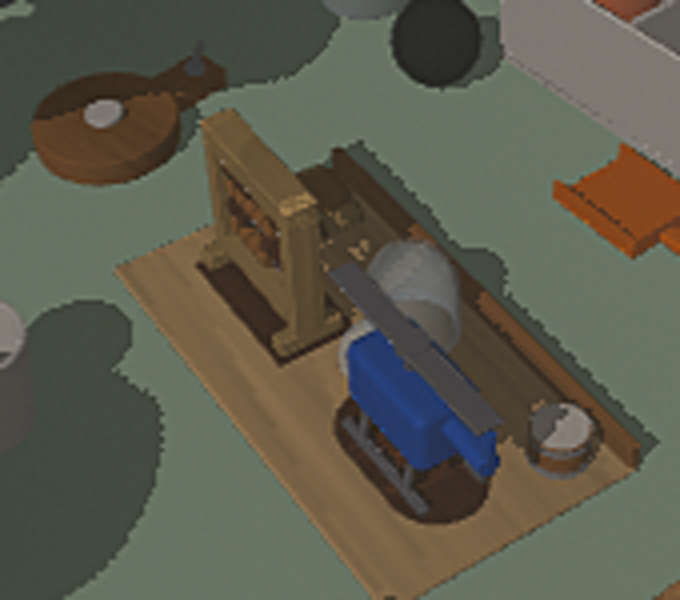

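```bash
cat > m.py <<'E'
from h import *
T=lambda x,y:(100+(x+.5)/3.6-.5,150+(y+.5)/3.6-.5)
S=lambda x,y:(150+(x+.5)/4-.5,110+(y+.5)/4-.5)
def f(l,n,p,z): print(l,n,np.round(px2w(n,p,z)[:2]*1000,1))
f('rotorL','top',T(527,207),.097);f('rotorR','top',T(746,223),.097)
f('rotorL','side',S(343,270),.097);f('rotorR','side',S(487,424),.097)
f('abL','top',T(318,188),.116);f('abR','top',T(479,205),.116)
f('abL','side',S(222,116),.116);f('abR','side',S(299,206),.116)
for p in[(344,161),(487,173),(483,249),(333,235)]: f('sq','top',T(*p),.006)
f('sq','side',S(282,362),.006);f('sq','side',S(197,264),.006);f('sq','side',S(348,326),.006)
f('ovalL','top',T(551,222),.006);f('ovalR','top',T(703,232),.006);f('ovalB','top',T(625,269),.006)
f('shell','top',T(522,135),.03);
f('light','top',T(114,194),.025);f('light','side',S(103,114),.025);f('toggle','top',T(105,75),.03)
f('drum','top',T(707,131),.03);f('car','top',T(357,100),.034)
for p in[(308,49),(754,95),(728,334),(287,293)]: f('board','top',T(*p),.006)
k=1.5625
M=lambda x,y:((x+.5)/k-.5,(y+.5)/k-.5)
for p in[(524,252),(633,252),(637,387),(525,388)]: f('mat','top',M(*p),.003)
for p in[(536,371),(641,457),(525,571),(419,461)]: f('mat','side',M(*p),.003)
E
python3 m.py
```

```text
rotorL top [524.5  14.9]
rotorR top [ 511.7 -124.2]
rotorL side [521.8  11.3]
rotorR side [ 507.  -121.1]
abL top [537.8 145.2]
abR top [525.3  44.7]
abL side [537.7 142.3]
abR side [523.6  50.8]
sq top [563.4 141.6]
sq top [553.2  42.8]
sq top [500.9  46.3]
sq top [512.3 149.6]
sq side [501.   49.4]
sq side [511.4 150.7]
sq side [548.8  46.4]
ovalL top [518.6  -0.8]
ovalR top [ 509.7 -105.6]
ovalB top [485.3 -51.1]
shell top [576.9  17.9]
light top [542.1 296.6]
light side [537.9 293.9]
toggle top [623.2 302. ]
drum top [ 577.3 -107.8]
car top [602.4 129.2]
board top [642.1 166.1]
board top [ 604.2 -143.7]
board top [ 439.3 -121. ]
board top [473.  181.6]
mat top [ 641.4 -211.4]
mat top [ 638.6 -390.4]
mat top [ 420.4 -386.4]
mat top [ 423.2 -205.5]
mat side [ 637.5 -212.6]
mat side [ 633.8 -388.2]
mat side [ 418.3 -386. ]
mat side [ 420.8 -208.5]
```

```bash
cat > plan.py <<'E'
# plan.py "x,y,z,yaw,calls ..." : grasp-point waypoints in mm/deg (yaw of tool y), rest-to-rest smooth
import sys
from h import *
from scipy.spatial.transform import Rotation as Ro
s=r.get_state(); q=s['ee_rot']; p=np.array(s['tcp_pos']); R=Ro.from_quat([q[1],q[2],q[3],q[0]])
def show(): 
    y=R.apply([0,1,0]); g=p+R.apply([0,0,.155])
    print('t',round(s['time_s'],2),'grasp',np.round(g*1000,1),'yaw',round(np.degrees(np.arctan2(y[1],y[0])),2),'open',round(s['opening']*1000,1),'grip',round(s['gripper_force'],1),'F',np.round(s['contact_force'],1),'j',np.round(s['joint_positions'],2))
show()
for w in sys.argv[1:]:
    x,y,z,a,n=map(float,w.split(',')); n=int(n); a=np.radians(a)
    Rt=Ro.from_matrix(np.array([[-np.sin(a)*-1*-1*-1,np.cos(a),0],[-np.cos(a),np.sin(a),0],[0,0,-1]]).tolist()) if False else Ro.from_matrix(np.column_stack([[-np.sin(a),np.cos(a),0],[np.cos(a),np.sin(a),0],[0,0,-1]]))
    pt=np.array([x,y,z])/1000-Rt.apply([0,0,.155]); N=5*n
    dv=(R.inv()*Rt).as_rotvec(); d=pt-p
    t=np.arange(1,N+1)/N; k=.3 # trapezoid profile
    b=min(.35,2.5/N) if n>1 else .35
    v=1/(1-b); S=np.where(t<b,v*t*t/2/b,np.where(t>1-b,1-v*(1-t)**2/2/b,v*(t-b/2)))
    st=np.diff(np.r_[0,S]).max(); print(w,'max/row mm %.0f deg %.1f'%(st*np.linalg.norm(d)*1000,np.degrees(st*np.linalg.norm(dv))))
    for c in range(n):
        s0=S[5*c-1] if c else 0; R0=R*Ro.from_rotvec(dv*s0)
        rows=[[*(R0.inv().apply(d*(S[i]-s0))/.3),*(dv*(S[i]-s0)/np.radians(120))] for i in range(5*c,5*c+5)]
        print('[['+','.join('['+','.join('%g'%(round(u,3)+0) for u in row)+']' for row in rows)+']]')
    p=pt;R=Rt
E
sed -i 's/Rt=Ro.from_matrix(np.array.*if False else /Rt=/; s/; k=.3 #/ #/' plan.py
python3 plan.py 516,-54.7,250,-6,5 516,-54.7,60,-6,2
```

```text
t 0.2 grasp [152.4 631.5 249. ] yaw 76.43 open 85.4 grip 0.0 F [ 1.2 -0.4  0.7] j [ 1.16  0.25  1.56 -0.    1.34 -0.17]
516,-54.7,250,-6,5 max/row mm 35 deg 3.7
[[[-0.015,-0.017,0,0,0,0.006],[-0.061,-0.069,0,0,0,0.024],[-0.133,-0.151,0,0,0,0.053],[-0.21,-0.237,0,0,0,0.084],[-0.286,-0.323,0,0,0,0.114]]]
[[[-0.095,-0.066,0,0,0,0.031],[-0.189,-0.131,0,0,0,0.061],[-0.284,-0.197,0,0,0,0.092],[-0.378,-0.263,0,0,0,0.122],[-0.473,-0.328,0,0,0,0.153]]]
[[[-0.11,-0.033,0,0,0,0.031],[-0.221,-0.065,0,0,0,0.061],[-0.331,-0.098,0,0,0,0.092],[-0.441,-0.13,0,0,0,0.122],[-0.552,-0.163,-0.001,0,0,0.153]]]
[[[-0.115,0.004,0,0,0,0.031],[-0.23,0.007,0,0,0,0.061],[-0.345,0.011,0,0,0,0.092],[-0.46,0.015,-0.001,0,0,0.122],[-0.575,0.019,-0.001,0,0,0.153]]]
[[[-0.108,0.04,0,0,0,0.031],[-0.216,0.079,0,0,0,0.061],[-0.319,0.117,0,0,0,0.09],[-0.383,0.141,-0.001,0,0,0.108],[-0.405,0.149,-0.001,0,0,0.114]]]
516,-54.7,60,-6,2 max/row mm 25 deg 0.0
[[[0,0,0.017,0,0,0],[0,0,0.068,0,0,0],[0,0,0.148,0,0,0],[0,0,0.232,0,0,0],[0,0,0.317,0,0,0]]]
[[[0,0,0.084,0,0,0],[0,0,0.169,0,0,0],[0,0,0.249,0,0,0],[0,0,0.3,0,0,0],[0,0,0.317,0,0,0]]]
```

>>> servo_tool --increments '[[[-0.015,-0.017,0,0,0,0.006],[-0.06,-0.07,0,0,0,0.024],[-0.133,-0.15,0,0,0,0.053],[-0.21,-0.237,0,0,0,0.084],[-0.286,-0.323,0,0,0,0.114]]]' --gripper 1 --force 30

```text
time_s: 0.7
tcp_pos: [0.2136, 0.5161, 0.4045]
ee_rot: [0.0, 0.237, 0.972, -0.0]
contact_force: [0.6, 0.8, -0.3]
opening: 0.0853
gripper_force: 0.0
```

>>> servo_tool --increments '[[[-0.095,-0.066,0,0,0,0.031],[-0.189,-0.131,0,0,0,0.061],[-0.284,-0.197,0,0,0,0.092],[-0.378,-0.263,0,0,0,0.122],[-0.473,-0.328,0,0,0,0.153]]]'

```text
time_s: 1.2
tcp_pos: [0.2945, 0.3635, 0.4047]
ee_rot: [0.0, 0.389, 0.921, 0.0]
contact_force: [0.2, -0.3, -0.1]
opening: 0.0853
gripper_force: 0.0
```

>>> servo_tool --increments '[[[-0.11,-0.033,0,0,0,0.031],[-0.221,-0.065,0,0,0,0.061],[-0.331,-0.098,0,0,0,0.092],[-0.441,-0.13,0,0,0,0.122],[-0.552,-0.163,-0.001,0,0,0.153]]]'

```text
time_s: 1.7
tcp_pos: [0.3753, 0.211, 0.405]
ee_rot: [0.0, 0.531, 0.847, 0.0]
contact_force: [1.2, 0.8, 0.0]
opening: 0.0848
gripper_force: 0.0
```

>>> servo_tool --increments '[[[-0.115,0.004,0,0,0,0.031],[-0.23,0.007,0,0,0,0.061],[-0.345,0.011,0,0,0,0.092],[-0.46,0.015,-0.001,0,0,0.122],[-0.575,0.019,-0.001,0,0,0.153]]]'

```text
time_s: 2.2
tcp_pos: [0.4561, 0.0584, 0.4054]
ee_rot: [0.0, 0.66, 0.752, 0.0]
contact_force: [-0.2, 0.6, 0.5]
opening: 0.0854
gripper_force: 0.0
```

>>> servo_tool --increments '[[[-0.108,0.04,0,0,0,0.031],[-0.216,0.079,0,0,0,0.061],[-0.319,0.117,0,0,0,0.09],[-0.383,0.141,-0.001,0,0,0.108],[-0.405,0.149,-0.001,0,0,0.114]]]'

```text
time_s: 2.7
tcp_pos: [0.5169, -0.0559, 0.4056]
ee_rot: [-0.0, 0.744, 0.668, -0.0]
contact_force: [0.8, -0.0, 0.2]
opening: 0.0853
gripper_force: 0.0
```

```bash
python3 plan.py 516,-54.7,60,-6,2
```

```text
t 2.7 grasp [516.9 -55.9 250.6] yaw -6.17 open 85.3 grip 0.0 F [ 0.8 -0.   0.2] j [-0.33 -0.06  1.89 -0.    1.32 -0.22]
516,-54.7,60,-6,2 max/row mm 25 deg 0.0
[[[0,0,0.017,0,0,0],[0,0,0.068,0,0,0],[0.001,-0.001,0.148,0,0,0],[0.001,-0.001,0.233,0,0,-0.001],[0.002,-0.002,0.318,0,0,-0.001]]]
[[[0,0,0.085,0,0,0],[0.001,-0.001,0.169,0,0,0],[0.001,-0.001,0.25,0,0,-0.001],[0.002,-0.002,0.301,0,0,-0.001],[0.002,-0.002,0.318,0,0,-0.001]]]
```

>>> servo_tool --increments '[[[0,0,0.017,0,0,0],[0,0,0.068,0,0,0],[0.001,-0.001,0.148,0,0,0],[0.001,-0.001,0.233,0,0,0],[0.002,-0.002,0.318,0,0,0]]]'

```text
time_s: 3.2
tcp_pos: [0.515, -0.0522, 0.3081]
ee_rot: [-0.001, 0.742, 0.67, -0.0]
contact_force: [0.7, 0.1, 0.4]
opening: 0.0853
gripper_force: 0.0
```

>>> servo_tool --increments '[[[0,0,0.085,0,0,0],[0.001,-0.001,0.169,0,0,0],[0.001,-0.001,0.25,0,0,0],[0.002,-0.002,0.301,0,0,0],[0.002,-0.002,0.318,0,0,0]]]'

```text
time_s: 3.7
tcp_pos: [0.5136, -0.0513, 0.2118]
ee_rot: [-0.002, 0.743, 0.67, -0.001]
contact_force: [-0.8, 0.3, 0.4]
opening: 0.0851
gripper_force: 0.0
```

>>> servo_tool --increments '[[[0,0,0,0,0,0],[0,0,0,0,0,0],[0,0,0,0,0,0],[0,0,0,0,0,0],[0,0,0,0,0,0]]]' --gripper 0 --force 30

```text
time_s: 4.2
tcp_pos: [0.516, -0.0532, 0.2159]
ee_rot: [0.001, 0.743, 0.669, 0.001]
contact_force: [-0.0, 0.9, 4.8]
opening: 0.0437
gripper_force: 31.5
```

>>> servo_tool --increments '[[[0,0,0,0,0,0],[0,0,0,0,0,0],[0,0,0,0,0,0],[0,0,0,0,0,0],[0,0,0,0,0,0]]]'

```text
time_s: 4.7
tcp_pos: [0.5161, -0.0532, 0.2159]
ee_rot: [0.001, 0.743, 0.669, 0.001]
contact_force: [0.3, 2.0, 5.9]
opening: 0.0438
gripper_force: 31.7
```

```bash
python3 plan.py 516,-54.7,150,-6,1 475,-299,150,0,2 475,-299,58,0,1; python3 -c "
from h import *
crop('side','s2.png',150,110,200,150,4)"
```

```text
t 4.7 grasp [516.4 -53.2  60.9] yaw -6.01 open 43.8 grip 31.7 F [0.3 2.  5.9] j [-0.32  0.2   2.    0.    0.94 -0.22]
516,-54.7,150,-6,1 max/row mm 27 deg 0.0
[[[0,0,-0.026,0,0,0],[-0.002,0,-0.103,0,0,0],[-0.003,0.001,-0.194,0.001,0,0],[-0.005,0.001,-0.271,0.001,0,0],[-0.005,0.001,-0.297,0.001,0,0]]]
475,-299,150,0,2 max/row mm 33 deg 0.8
[[[-0.022,-0.001,0,0,0,-0.001],[-0.088,-0.005,0,0,0,-0.005],[-0.192,-0.012,0,0,0,-0.012],[-0.302,-0.019,0,0,0,-0.018],[-0.412,-0.025,0,0,0,-0.025]]]
[[[-0.109,-0.013,0,0,0,-0.007],[-0.219,-0.025,0,0,0,-0.013],[-0.323,-0.037,0,0,0,-0.02],[-0.388,-0.044,0,0,0,-0.024],[-0.41,-0.047,0,0,0,-0.025]]]
475,-299,58,0,1 max/row mm 28 deg 0.0
[[[0,0,0.027,0,0,0],[0,0,0.106,0,0,0],[0,0,0.201,0,0,0],[0,0,0.28,0,0,0],[0,0,0.307,0,0,0]]]
```

View pics/s2.png

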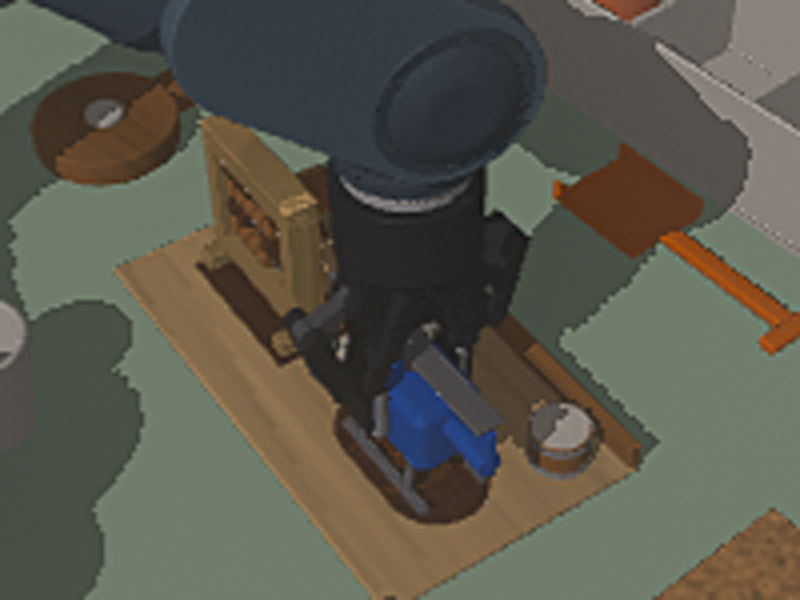

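The helicopter is held by its cabin (s2 around (420,420)), with the opening at 43.8 mm. I'll carry it to the mat.

>>> servo_tool --increments '[[[0,0,-0.026,0,0,0],[0,0,-0.103,0,0,0],[0,0,-0.194,0,0,0],[0,0,-0.271,0,0,0],[0,0,-0.297,0,0,0]]]'

```text
time_s: 5.25
tcp_pos: [0.5159, -0.0533, 0.3064]
ee_rot: [0.002, 0.743, 0.669, 0.001]
contact_force: [0.2, 0.4, -1.7]
opening: 0.0439
gripper_force: 31.1
```

>>> servo_tool --increments '[[[-0.022,-0.001,0,0,0,-0.001],[-0.088,-0.005,0,0,0,-0.005],[-0.192,-0.012,0,0,0,-0.012],[-0.302,-0.019,0,0,0,-0.018],[-0.412,-0.025,0,0,0,-0.025]]]'

```text
time_s: 5.75
tcp_pos: [0.4939, -0.1763, 0.3018]
ee_rot: [-0.002, 0.725, 0.689, -0.001]
contact_force: [0.4, 0.1, -2.4]
opening: 0.0437
gripper_force: 31.1
```

>>> servo_tool --increments '[[[-0.109,-0.013,0,0,0,-0.007],[-0.219,-0.025,0,0,0,-0.013],[-0.323,-0.037,0,0,0,-0.02],[-0.388,-0.044,0,0,0,-0.024],[-0.41,-0.047,0,0,0,-0.025]]]'

```text
time_s: 6.25
tcp_pos: [0.4734, -0.299, 0.302]
ee_rot: [-0.001, 0.708, 0.706, -0.0]
contact_force: [-0.6, -0.3, -2.4]
opening: 0.0437
gripper_force: 31.1
```

>>> servo_tool --increments '[[[0,0,0.027,0,0,0],[0,0,0.1,0,0,0],[0,0,0.19,0,0,0],[0,0,0.25,0,0,0],[0,0,0.27,0,0,0]]]'

```text
time_s: 6.75
tcp_pos: [0.4736, -0.2951, 0.2193]
ee_rot: [-0.003, 0.707, 0.708, -0.0]
contact_force: [-0.2, 0.8, -2.2]
opening: 0.0438
gripper_force: 31.0
```

```bash
python3 plan.py 475,-299,58,0,1
```

```text
t 6.75 grasp [ 472.8 -294.3   64.3] yaw 0.07 open 43.8 grip 31.0 F [-0.2  0.8 -2.2] j [-0.76  0.28  1.89  0.    0.97 -0.76]
475,-299,58,0,1 max/row mm 2 deg 0.1
[[[-0.001,0,0.002,0,0,0],[-0.005,0.002,0.007,-0.001,-0.001,0],[-0.009,0.003,0.014,-0.001,-0.001,0],[-0.012,0.004,0.019,-0.002,-0.002,0],[-0.013,0.005,0.021,-0.002,-0.002,0.001]]]
```

>>> servo_tool --increments '[[[0,0,0.005,0,0,0],[0,0,0.012,0,0,0],[0,0,0.018,0,0,0],[0,0,0.022,0,0,0],[0,0,0.022,0,0,0]]]'

```text
time_s: 7.25
tcp_pos: [0.4746, -0.2974, 0.2167]
ee_rot: [0.0, 0.707, 0.707, 0.0]
contact_force: [0.0, 0.3, -2.1]
opening: 0.0434
gripper_force: 31.0
```

```bash
python3 plan.py
```

```text
t 7.25 grasp [ 474.7 -297.4   61.7] yaw -0.01 open 43.4 grip 31.0 F [ 0.   0.3 -2.1] j [-0.76  0.29  1.89 -0.    0.96 -0.76]
```

>>> servo_tool --increments '[[[0,0,0.004,0,0,0],[0,0,0.008,0,0,0],[0,0,0.011,0,0,0],[0,0,0.013,0,0,0],[0,0,0.013,0,0,0]]]'

```text
time_s: 7.75
tcp_pos: [0.4746, -0.2973, 0.2129]
ee_rot: [-0.0, 0.707, 0.707, -0.0]
contact_force: [-2.3, 1.5, 3.2]
opening: 0.0434
gripper_force: 31.7
```

```bash
python3 plan.py
```

```text
t 7.75 grasp [ 474.5 -297.3   57.9] yaw -0.0 open 43.4 grip 31.7 F [-2.3  1.5  3.2] j [-0.76  0.29  1.89 -0.    0.96 -0.76]
```

>>> servo_tool --increments '[[[0,0,0,0,0,0],[0,0,0,0,0,0],[0,0,0,0,0,0],[0,0,0,0,0,0],[0,0,-0.005,0,0,0]]]' --gripper 0.9

```text
time_s: 8.25
tcp_pos: [0.4744, -0.2972, 0.2137]
ee_rot: [-0.0, 0.707, 0.707, -0.0]
contact_force: [0.8, 0.1, 0.8]
opening: 0.077
gripper_force: 0.0
```

```bash
python3 plan.py 474.5,-297.3,200,0,1 531.2,95.7,200,-7,3 531.2,95.7,106,-7,1
```

```text
t 8.25 grasp [ 474.4 -297.2   58.7] yaw -0.01 open 77.0 grip 0.0 F [0.8 0.1 0.8] j [-0.76  0.29  1.89 -0.    0.96 -0.76]
474.5,-297.3,200,0,1 max/row mm 43 deg 0.0
[[[0,0,-0.041,0,0,0],[0,0,-0.163,0,0,0],[0,0,-0.308,0,0,0],[0,0,-0.43,0,0,0],[0,0,-0.471,0,0,0]]]
531.2,95.7,200,-7,3 max/row mm 32 deg 0.6
[[[0.021,0.003,0,0,0,0.001],[0.084,0.012,0,0,0,0.004],[0.183,0.026,0,0,0,0.008],[0.288,0.042,0,0,0,0.013],[0.393,0.057,0,0,0,0.017]]]
[[[0.105,0.011,0,0,0,0.005],[0.211,0.023,0,0,0,0.009],[0.316,0.034,0,0,0,0.014],[0.421,0.045,0,0,0,0.019],[0.526,0.056,0,0,0,0.023]]]
[[[0.106,0.006,0,0,0,0.005],[0.211,0.012,0,0,0,0.009],[0.312,0.018,0,0,0,0.014],[0.375,0.022,0,0,0,0.017],[0.396,0.023,0,0,0,0.018]]]
531.2,95.7,106,-7,1 max/row mm 29 deg 0.0
[[[0,0,0.028,0,0,0],[0,0,0.108,0,0,0],[0,0,0.205,0,0,0],[0,0,0.286,0,0,0],[0,0,0.313,0,0,0]]]
```

>>> servo_tool --increments '[[[0,0,-0.041,0,0,0],[0,0,-0.163,0,0,0],[0,0,-0.308,0,0,0],[0,0,-0.43,0,0,0],[0,0,-0.471,0,0,0]]]'

```text
time_s: 8.75
tcp_pos: [0.4753, -0.298, 0.3612]
ee_rot: [0.005, 0.707, 0.707, 0.0]
contact_force: [0.6, 0.8, -0.2]
opening: 0.0765
gripper_force: 0.0
```

>>> servo_tool --increments '[[[0.021,0.003,0,0,0,0.001],[0.084,0.012,0,0,0,0.004],[0.183,0.026,0,0,0,0.008],[0.288,0.042,0,0,0,0.013],[0.393,0.057,0,0,0,0.017]]]'

```text
time_s: 9.25
tcp_pos: [0.491, -0.1776, 0.3527]
ee_rot: [-0.002, 0.72, 0.694, -0.0]
contact_force: [0.2, 0.5, 0.3]
opening: 0.077
gripper_force: 0.0
```

>>> servo_tool --increments '[[[0.105,0.011,0,0,0,0.005],[0.211,0.023,0,0,0,0.009],[0.316,0.034,0,0,0,0.014],[0.421,0.045,0,0,0,0.019],[0.526,0.056,0,0,0,0.023]]]'

```text
time_s: 9.75
tcp_pos: [0.5132, -0.0204, 0.3528]
ee_rot: [-0.002, 0.736, 0.677, -0.001]
contact_force: [1.3, -1.3, -0.7]
opening: 0.0763
gripper_force: 0.0
```

>>> servo_tool --increments '[[[0.106,0.006,0,0,0,0.005],[0.211,0.012,0,0,0,0.009],[0.312,0.018,0,0,0,0.014],[0.375,0.022,0,0,0,0.017],[0.396,0.023,0,0,0,0.018]]]'

```text
time_s: 10.25
tcp_pos: [0.5301, 0.0973, 0.3529]
ee_rot: [-0.001, 0.748, 0.664, -0.001]
contact_force: [0.1, -1.2, 0.1]
opening: 0.0767
gripper_force: 0.0
```

>>> servo_tool --increments '[[[0,0,0.028,0,0,0],[0,0,0.108,0,0,0],[0,0,0.205,0,0,0],[0,0,0.286,0,0,0],[0,0,0.313,0,0,0]]]'

```text
time_s: 10.75
tcp_pos: [0.5292, 0.0945, 0.2573]
ee_rot: [-0.002, 0.749, 0.662, -0.003]
contact_force: [-0.2, -0.2, -0.2]
opening: 0.0767
gripper_force: 0.0
```

>>> servo_tool --increments '[[[0,0,0,0,0,0],[0,0,0,0,0,0],[0,0,0,0,0,0],[0,0,0,0,0,0],[0,0,0,0,0,0]]]' --gripper 0.55

```text
time_s: 11.25
tcp_pos: [0.5312, 0.0955, 0.2621]
ee_rot: [0.001, 0.749, 0.663, 0.001]
contact_force: [0.5, -0.1, 1.0]
opening: 0.0469
gripper_force: 0.0
```

```bash
python3 plan.py; python3 -c "
from h import *
crop('side','s3.png',150,90,250,180,3.2)"
```

```text
t 11.25 grasp [531.4  95.5 107.1] yaw -6.96 open 46.9 grip 0.0 F [ 0.5 -0.1  1. ] j [-0.03  0.17  1.93  0.    1.04  0.09]
```

View pics/s3.png

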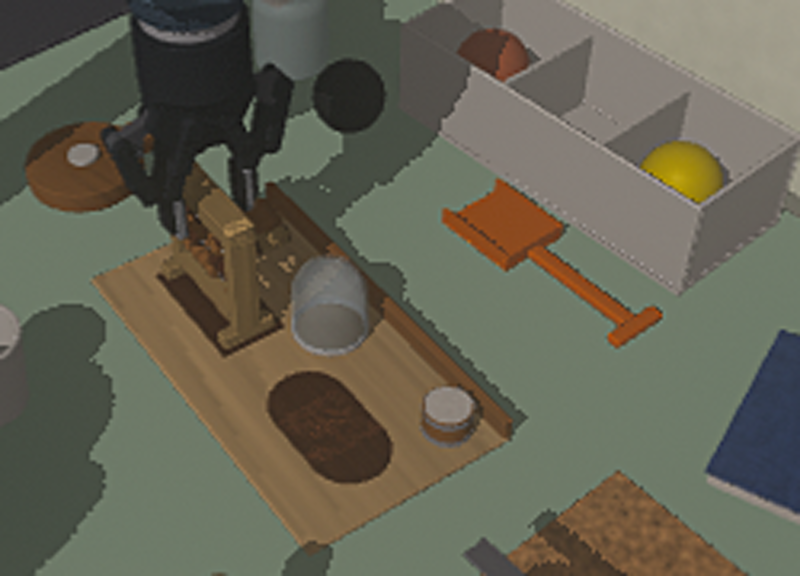

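The side crop shows the oval mark clear (330,427), the shell standing (330,305), and the fingers straddling the abacus bar (210,200). Closing now.

>>> servo_tool --increments '[[[0,0,0,0,0,0],[0,0,0,0,0,0],[0,0,0,0,0,0],[0,0,0,0,0,0],[0,0,0,0,0,0]]]' --gripper 0

```text
time_s: 11.8
tcp_pos: [0.5311, 0.0955, 0.2616]
ee_rot: [0.0, 0.749, 0.663, 0.0]
contact_force: [-0.2, 0.8, 1.7]
opening: 0.0218
gripper_force: 30.0
```

```bash
python3 plan.py 531.2,95.7,220,-7,1 590,-299,220,0,3 590,-299,112,0,1 590,-299,105,0,1
```

```text
t 11.8 grasp [531.2  95.5 106.6] yaw -6.97 open 21.8 grip 30.0 F [-0.2  0.8  1.7] j [-0.03  0.17  1.93  0.    1.04  0.09]
531.2,95.7,220,-7,1 max/row mm 35 deg 0.0
[[[0,0,-0.033,0,0,0],[0,0,-0.131,0,0,0],[0,0,-0.247,0,0,0],[0.001,0.001,-0.345,0,0,0],[0.001,0.001,-0.378,0,0,0]]]
590,-299,220,0,3 max/row mm 32 deg 0.6
[[[-0.021,0.006,0,0,0,-0.001],[-0.082,0.023,0,0,0,-0.004],[-0.179,0.05,0,0,0,-0.008],[-0.282,0.078,0,0,0,-0.013],[-0.385,0.106,0,0,0,-0.017]]]
[[[-0.104,0.025,0,0,0,-0.005],[-0.207,0.049,0,0,0,-0.009],[-0.311,0.074,0,0,0,-0.014],[-0.414,0.098,0,0,0,-0.019],[-0.518,0.123,0,0,0,-0.023]]]
[[[-0.105,0.02,0,0,0,-0.005],[-0.209,0.039,0,0,0,-0.009],[-0.309,0.058,0,0,0,-0.014],[-0.371,0.069,0,0,0,-0.017],[-0.392,0.073,0,0,0,-0.018]]]
590,-299,112,0,1 max/row mm 33 deg 0.0
[[[0,0,0.032,0,0,0],[0,0,0.125,0,0,0],[0,0,0.235,0,0,0],[0,0,0.328,0,0,0],[0,0,0.36,0,0,0]]]
590,-299,105,0,1 max/row mm 2 deg 0.0
[[[0,0,0.002,0,0,0],[0,0,0.008,0,0,0],[0,0,0.015,0,0,0],[0,0,0.021,0,0,0],[0,0,0.023,0,0,0]]]
```

>>> servo_tool --increments '[[[0,0,-0.033,0,0,0],[0,0,-0.131,0,0,0],[0,0,-0.247,0,0,0],[0,0,-0.345,0,0,0],[0,0,-0.378,0,0,0]]]'

```text
time_s: 12.3
tcp_pos: [0.5315, 0.0955, 0.3785]
ee_rot: [0.002, 0.749, 0.663, 0.002]
contact_force: [-0.0, -0.1, -1.0]
opening: 0.0215
gripper_force: 29.8
```

>>> servo_tool --increments '[[[-0.021,0.006,0,0,0,-0.001],[-0.082,0.023,0,0,0,-0.004],[-0.179,0.05,0,0,0,-0.008],[-0.282,0.078,0,0,0,-0.013],[-0.385,0.106,0,0,0,-0.017]]]'

```text
time_s: 12.8
tcp_pos: [0.5478, -0.0243, 0.3719]
ee_rot: [-0.002, 0.737, 0.676, -0.001]
contact_force: [0.2, 0.3, -1.4]
opening: 0.0218
gripper_force: 29.7
```

>>> servo_tool --increments '[[[-0.104,0.025,0,0,0,-0.005],[-0.207,0.049,0,0,0,-0.009],[-0.311,0.074,0,0,0,-0.014],[-0.414,0.098,0,0,0,-0.019],[-0.518,0.123,0,0,0,-0.023]]]'

```text
time_s: 13.3
tcp_pos: [0.5711, -0.1825, 0.3716]
ee_rot: [-0.002, 0.72, 0.694, -0.001]
contact_force: [0.3, 0.2, -1.5]
opening: 0.0216
gripper_force: 29.7
```

>>> servo_tool --increments '[[[-0.105,0.02,0,0,0,-0.005],[-0.209,0.039,0,0,0,-0.009],[-0.309,0.058,0,0,0,-0.014],[-0.371,0.069,0,0,0,-0.017],[-0.392,0.073,0,0,0,-0.018]]]'

```text
time_s: 13.8
tcp_pos: [0.5888, -0.301, 0.3725]
ee_rot: [-0.002, 0.708, 0.706, -0.0]
contact_force: [0.0, 0.5, -2.0]
opening: 0.0218
gripper_force: 29.7
```

>>> servo_tool --increments '[[[0,0,0.03,0,0,0],[0,0,0.12,0,0,0],[0,0,0.225,0,0,0],[0,0,0.31,0,0,0],[0,0,0.345,0,0,0]]]'

```text
time_s: 14.3
tcp_pos: [0.5882, -0.297, 0.2669]
ee_rot: [-0.004, 0.707, 0.708, -0.0]
contact_force: [0.8, 0.7, -1.1]
opening: 0.0217
gripper_force: 29.7
```

>>> servo_tool --increments '[[[0,0,0,0,0,0],[0,0,0.005,0,0,0],[0,0,0.01,0,0,0],[0,0,0.014,0,0,0],[0,0,0.014,0,0,0]]]'

```text
time_s: 14.8
tcp_pos: [0.5894, -0.2995, 0.2678]
ee_rot: [0.001, 0.707, 0.707, 0.0]
contact_force: [0.2, -0.2, -1.1]
opening: 0.0216
gripper_force: 29.7
```

```bash
python3 plan.py 590,-299,103.6,0,1; python3 -c "
from h import *
crop('side','s4.png',150,150,300,225,2.66)"
```

```text
t 14.8 grasp [ 589.6 -299.6  112.8] yaw -0.02 open 21.6 grip 29.7 F [ 0.2 -0.2 -1.1] j [-0.64  0.42  1.61  0.    1.12 -0.64]
590,-299,103.6,0,1 max/row mm 3 deg 0.0
[[[0,0,0.003,0,0,0],[0.001,0.001,0.011,0,0,0],[0.001,0.001,0.02,0,0,0],[0.001,0.002,0.028,0,0,0],[0.002,0.002,0.031,0,0,0]]]
```

View pics/s4.png

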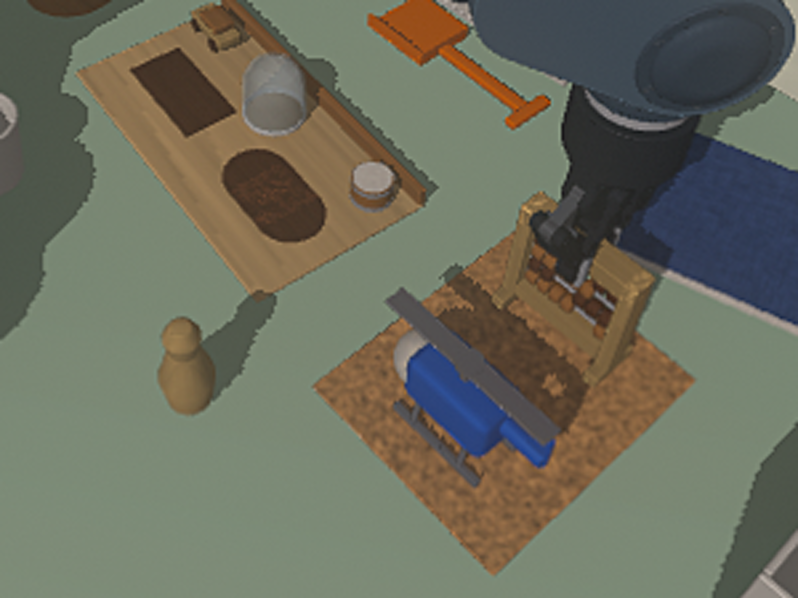

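The helicopter stands upright on the mat (470,400) and the abacus is just above it (580,290). Lowering it, then releasing.

>>> servo_tool --increments '[[[0,0,0.006,0,0,0],[0,0,0.014,0,0,0],[0,0,0.022,0,0,0],[0,0,0.028,0,0,0],[0,0,0.03,0,0,0]]]'

```text
time_s: 15.35
tcp_pos: [0.5895, -0.2993, 0.2585]
ee_rot: [-0.0, 0.707, 0.707, 0.0]
contact_force: [-1.7, 2.4, 5.7]
opening: 0.0215
gripper_force: 30.6
```

>>> servo_tool --increments '[[[0,0,0,0,0,0],[0,0,0,0,0,0],[0,0,0,0,0,0],[0,0,0,0,0,0],[0,0,0,0,0,0]]]'

```text
time_s: 15.85
tcp_pos: [0.5894, -0.2993, 0.2585]
ee_rot: [0.0, 0.707, 0.707, 0.0]
contact_force: [-1.5, 2.0, 6.0]
opening: 0.0215
gripper_force: 30.7
```

```bash
python3 plan.py
```

```text
t 15.85 grasp [ 589.5 -299.3  103.5] yaw -0.01 open 21.5 grip 30.7 F [-1.5  2.   6. ] j [-0.64  0.43  1.61  0.    1.1  -0.64]
```

>>> servo_tool --increments '[[[0,0,0,0,0,0],[0,0,0,0,0,0],[0,0,0,0,0,0],[0,0,0,0,0,0],[0,0,-0.005,0,0,0]]]' --gripper 0.7

```text
time_s: 16.35
tcp_pos: [0.5892, -0.2993, 0.2591]
ee_rot: [-0.0, 0.707, 0.707, -0.0]
contact_force: [0.1, 0.2, 0.2]
opening: 0.0597
gripper_force: 0.0
```

>>> servo_tool --increments '[[[0,0,-0.04,0,0,0],[0,0,-0.14,0,0,0],[0,0,-0.25,0,0,0],[0,0,-0.33,0,0,0],[0,0,-0.36,0,0,0]]]'

```text
time_s: 16.85
tcp_pos: [0.5899, -0.2997, 0.3722]
ee_rot: [0.003, 0.707, 0.707, 0.0]
contact_force: [-0.4, -0.4, 0.0]
opening: 0.06
gripper_force: 0.0
```

```bash
python3 -c "
from h import *
crop('top','t5.png',100,150,220,100,3.6)
crop('side','s5.png',150,110,170,150,4)"
```

```text
(no output)
```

View pics/t5.png

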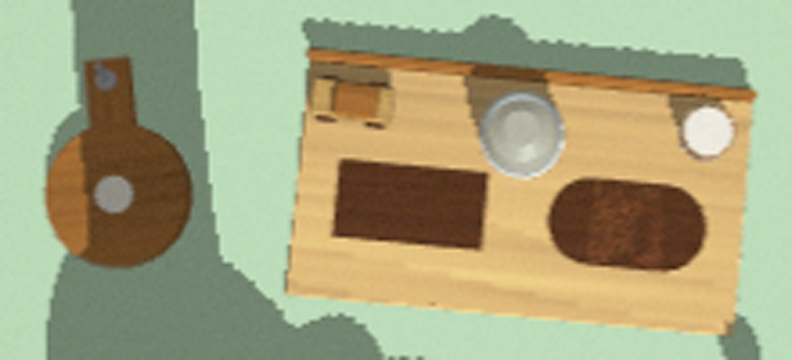

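View pics/s5.png

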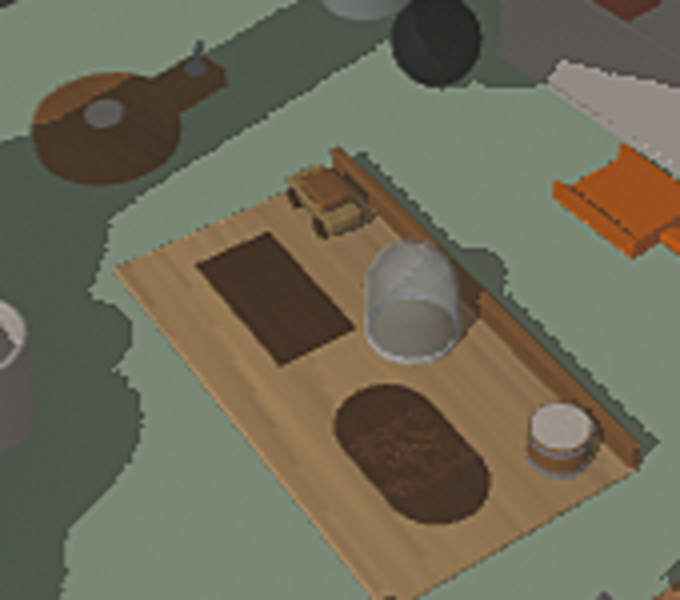

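```bash
cat > marks.py <<'E'
from h import *
out={}
for n in('top','side'):
    im=r.capture(n); 
    for nm,c,z in(('sq',(531,96),.006),('oval',(515,-54),.006)):
        # warp a world patch 160x160mm at .5mm
        a=np.arange(-80,80,.5); X,Y=np.meshgrid(a,a) # X->world x, Y->world y
        P=np.stack([(c[0]+X)/1000,(c[1]+Y)/1000,np.full_like(X,z)],-1).reshape(-1,3)
        uv=w2px(n,P).astype(np.float32).reshape(*X.shape,2)
        w=cv2.remap(im,uv[...,0],uv[...,1],cv2.INTER_CUBIC); v=cv2.GaussianBlur(w.max(2),(3,3),0)
        L=cv2.connectedComponentsWithStats((v<118).astype(np.uint8))
        l=L[1][160,160]; m=(L[1]==l).astype(np.uint8); m=cv2.morphologyEx(m,cv2.MORPH_CLOSE,np.ones((9,9)))
        k=cv2.findContours(m,0,1)[0]; k=max(k,key=cv2.contourArea); (cx,cy),(A,B),ang=cv2.minAreaRect(k)
        M=cv2.moments(m,True); ctr=np.array([M['m10'],M['m01']])/M['m00']
        an=.5*np.degrees(np.arctan2(2*M['mu11'],M['mu20']-M['mu02']))
        print(n,nm,'c',np.round(np.array(c)+ctr*.5-80,1),'rect',np.round(np.array(c)+np.array([cx,cy])*.5-80,1),'size',round(A/2,1),round(B/2,1),'axis ang',round(an,2))
E
python3 marks.py
python3 - <<'E'
from h import *
S=lambda x,y:(150+(x+.5)/4-.5,110+(y+.5)/4-.5)
T=lambda x,y:(100+(x+.5)/3.6-.5,150+(y+.5)/3.6-.5)
th=np.linspace(0,2*np.pi,180)
def ext(n,c,inv):
    P=[]
    for z,rr in[(.006,29),(.038,29),(.05,26),(.06,18),(.068,3)]:
        P+= [[c[0]+rr/1e3*np.cos(t),c[1]+rr/1e3*np.sin(t),z] for t in th]
    q=w2px(n,P); lo=q.min(0);hi=q.max(0)
    f=lambda v,o,s:(v-o+.5)*s-.5
    o,s=((100,150),3.6) if n=='top' else ((150,110),4)
    return [round(f(lo[0],o[0],s)),round(f(hi[0],o[0],s)),round(f(lo[1],o[1],s)),round(f(hi[1],o[1],s))]
for c in[(.577,.018),(.575,.018),(.577,.016),(.574,.016)]:
    print(c,'top LRTB',ext('top',c,0),'side LRTB',ext('side',c,0))
print('measured top 480 566 92 179; side 364 461 239 363')
E
python3 plan.py 577,18,200,84,4
```

```text
top sq c [532.8  96.4] rect [532.8  96.4] size 101.6 53.0 axis ang 83.53
top oval c [516.1 -53. ] rect [516. -53.] size 106.7 58.7 axis ang 83.51
side sq c [530.8  96.6] rect [530.8  96.7] size 107.2 56.1 axis ang 83.27
side oval c [514.  -52.4] rect [513.9 -52.3] size 112.5 62.0 axis ang 83.55
(0.577, 0.018) top LRTB [479, 565, 91, 180] side LRTB [364, 463, 244, 365]
(0.575, 0.018) top LRTB [479, 565, 94, 183] side LRTB [361, 460, 245, 367]
(0.577, 0.016) top LRTB [482, 568, 91, 180] side LRTB [366, 465, 246, 367]
(0.574, 0.016) top LRTB [482, 568, 95, 184] side LRTB [362, 461, 248, 369]
measured top 480 566 92 179; side 364 461 239 363
t 17.05 grasp [ 588.8 -298.9  211.3] yaw -0.01 open 60.0 grip 0.0 F [-0.4 -0.2 -0.7] j [-0.64  0.3   1.56 -0.    1.28 -0.64]
577,18,200,84,4 max/row mm 18 deg 4.8
[[[0.012,0,0,0,0,-0.008],[0.048,-0.002,0.002,0,0,-0.032],[0.106,-0.004,0.004,0,0,-0.07],[0.166,-0.006,0.006,0,0,-0.11],[0.226,-0.009,0.008,0,0,-0.15]]]
[[[0.058,0.016,0.002,0,0,-0.04],[0.116,0.033,0.004,0,0,-0.08],[0.174,0.049,0.007,0,0,-0.12],[0.233,0.066,0.009,0,0,-0.16],[0.291,0.082,0.011,0,0,-0.2]]]
[[[0.046,0.039,0.002,0,0,-0.04],[0.093,0.077,0.004,0,0,-0.08],[0.139,0.116,0.006,0,0,-0.12],[0.186,0.155,0.009,0,0,-0.16],[0.232,0.194,0.011,0,0,-0.2]]]
[[[0.027,0.054,0.002,0,0,-0.04],[0.053,0.108,0.004,0,0,-0.08],[0.079,0.16,0.006,0,0,-0.118],[0.095,0.193,0.008,0,0,-0.142],[0.1,0.203,0.008,0,0,-0.15]]]
```

>>> servo_tool --increments '[[[0.012,0,0,0,0,-0.008],[0.048,-0.002,0.002,0,0,-0.032],[0.106,-0.004,0.004,0,0,-0.07],[0.166,-0.006,0.006,0,0,-0.11],[0.226,-0.009,0.008,0,0,-0.15]]]' --gripper 1

```text
time_s: 17.55
tcp_pos: [0.5862, -0.2305, 0.3632]
ee_rot: [-0.002, 0.586, 0.81, -0.0]
contact_force: [-0.1, 0.4, -0.0]
opening: 0.0855
gripper_force: 0.0
```

>>> servo_tool --increments '[[[0.058,0.016,0.002,0,0,-0.04],[0.116,0.033,0.004,0,0,-0.08],[0.174,0.049,0.007,0,0,-0.12],[0.233,0.066,0.009,0,0,-0.16],[0.291,0.082,0.011,0,0,-0.2]]]'

```text
time_s: 18.05
tcp_pos: [0.5826, -0.1398, 0.36]
ee_rot: [-0.001, 0.405, 0.914, 0.0]
contact_force: [-0.2, 0.1, -0.1]
opening: 0.0855
gripper_force: 0.0
```

>>> servo_tool --increments '[[[0.046,0.039,0.002,0,0,-0.04],[0.093,0.077,0.004,0,0,-0.08],[0.139,0.116,0.006,0,0,-0.12],[0.186,0.155,0.009,0,0,-0.16],[0.232,0.194,0.011,0,0,-0.2]]]'

```text
time_s: 18.55
tcp_pos: [0.5792, -0.0492, 0.3568]
ee_rot: [-0.001, 0.206, 0.979, 0.0]
contact_force: [-1.1, -0.1, -0.4]
opening: 0.0852
gripper_force: 0.0
```

>>> servo_tool --increments '[[[0.027,0.054,0.002,0,0,-0.04],[0.053,0.108,0.004,0,0,-0.08],[0.079,0.16,0.006,0,0,-0.118],[0.095,0.193,0.008,0,0,-0.142],[0.1,0.203,0.008,0,0,-0.15]]]'

```text
time_s: 19.05
tcp_pos: [0.5765, 0.0188, 0.3545]
ee_rot: [-0.001, 0.051, 0.999, 0.0]
contact_force: [-0.1, -0.3, 0.2]
opening: 0.0851
gripper_force: 0.0
```

>>> servo_tool --increments '[[[0,0,0.01,0,0,0],[0,0,0.03,0,0,0],[0,0,0.07,0,0,0],[0,0,0.09,0,0,0],[0,0,0.1,0,0,0]]]'

```text
time_s: 19.55
tcp_pos: [0.5767, 0.0173, 0.3244]
ee_rot: [-0.001, 0.053, 0.999, 0.0]
contact_force: [1.0, 0.4, 0.7]
opening: 0.0851
gripper_force: 0.0
```

```bash
python3 plan.py 577,18,85,84,1 577,18,28,84,1;  python3 -c "
from h import *
crop('top','t6.png',330,150,120,110,5)"
```

```text
t 19.55 grasp [576.3  17.4 169.4] yaw 83.95 open 85.1 grip 0.0 F [1.  0.4 0.7] j [-0.17  0.16  1.81 -0.    1.17 -1.63]
577,18,85,84,1 max/row mm 26 deg 0.0
[[[0,0,0.025,0,0,0],[0,0.001,0.097,0,0,0],[-0.001,0.002,0.184,0,-0.001,0],[-0.001,0.002,0.257,0,-0.001,0],[-0.001,0.002,0.281,0,-0.001,0]]]
577,18,28,84,1 max/row mm 18 deg 0.0
[[[0,0,0.017,0,0,0],[0,0,0.066,0,0,0],[0,0,0.124,0,0,0],[0,0,0.173,0,0,0],[0,0,0.19,0,0,0]]]
```

View pics/t6.png

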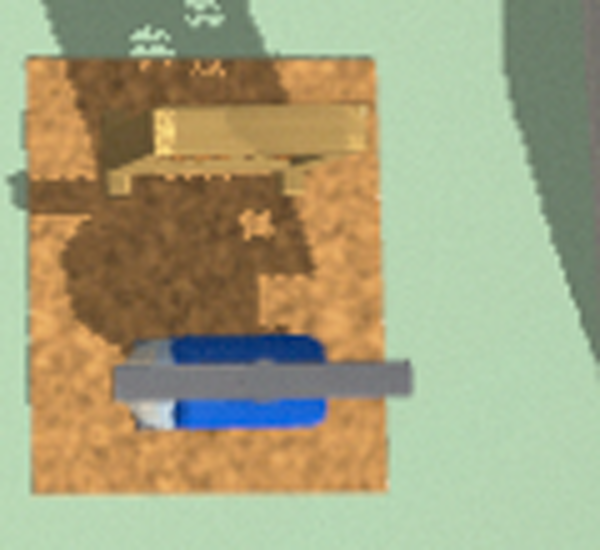

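Both toys stand upright on the mat (rotor ends at (113,382) and (412,379), abacus bar from (155,131) to (365,128)). I'll descend on the shell.

>>> servo_tool --increments '[[[0,0,0.025,0,0,0],[0,0.001,0.097,0,0,0],[0,0.001,0.184,0,0,0],[0,0.001,0.257,0,0,0],[0,0.001,0.281,0,0,0]]]'

```text
time_s: 20.1
tcp_pos: [0.5761, 0.018, 0.2391]
ee_rot: [-0.002, 0.052, 0.999, 0.0]
contact_force: [-0.5, 1.0, -0.6]
opening: 0.0852
gripper_force: 0.0
```

>>> servo_tool --increments '[[[0,0,0.017,0,0,0],[0,0,0.066,0,0,0],[0,0,0.124,0,0,0],[0,0,0.173,0,0,0],[0,0,0.19,0,0,0]]]'

```text
time_s: 20.6
tcp_pos: [0.5766, 0.018, 0.1831]
ee_rot: [-0.001, 0.052, 0.999, 0.0]
contact_force: [0.1, -0.2, 1.0]
opening: 0.0855
gripper_force: 0.0
```

>>> servo_tool --increments '[[[0,0,0,0,0,0],[0,0,0,0,0,0],[0,0,0,0,0,0],[0,0,0,0,0,0],[0,0,0,0,0,0]]]'

```text
time_s: 21.1
tcp_pos: [0.5773, 0.0179, 0.1853]
ee_rot: [0.0, 0.052, 0.999, -0.0]
contact_force: [-0.3, 0.1, 0.8]
opening: 0.085
gripper_force: 0.0
```

```bash
python3 plan.py
python3 - <<'E'
from h import *
D=lambda x,y:(330+(x+.5)/5-.5,150+(y+.5)/5-.5)
for a,b,z in[((113,382),(412,379),.094),((155,131),(368,128),.113)]:
    A,B=px2w('top',D(*a),z)*1e3,px2w('top',D(*b),z)*1e3; print(A,B,(A+B)/2)
crop('side','s6.png',200,110,140,120,5)
E
```

```text
t 21.1 grasp [577.5  17.9  30.3] yaw 84.0 open 85.0 grip 0.0 F [-0.3  0.1  0.8] j [-0.17  0.38  1.85 -0.    0.92 -1.63]
[ 476.55689747 -228.28756195   94.        ] [ 474.78542215 -368.33174866   94.        ] [ 475.67115981 -298.30965531   94.        ]
[ 590.17632648 -247.77376452  113.        ] [ 589.89493954 -346.74213293  113.        ] [ 590.03563301 -297.25794873  113.        ]
```

View pics/s6.png

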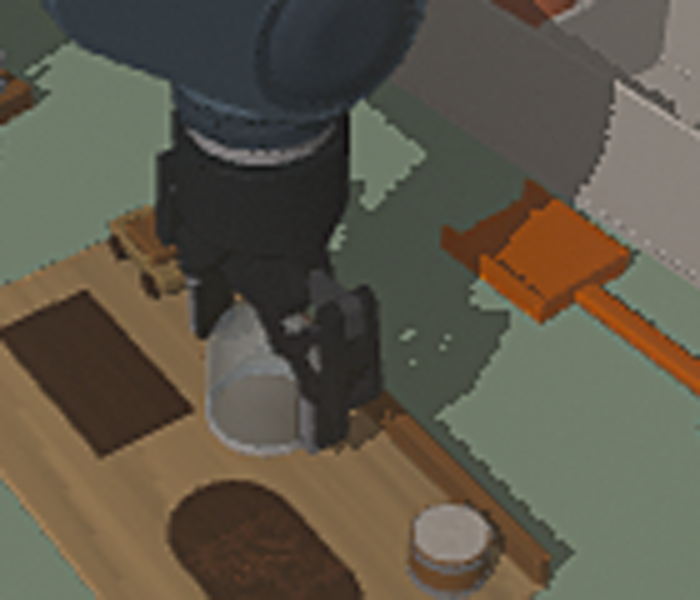

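The fingers straddle the shell (s6 around (270,390)). I'll go 6 mm lower, then close.

>>> servo_tool --increments '[[[0,0,0.005,0,0,0],[0,0,0.013,0,0,0],[0,0,0.02,0,0,0],[0,0,0.02,0,0,0],[0,0,0.02,0,0,0]]]'

```text
time_s: 21.65
tcp_pos: [0.5771, 0.0179, 0.1786]
ee_rot: [-0.0, 0.052, 0.999, 0.0]
contact_force: [-0.7, -0.5, 0.0]
opening: 0.0854
gripper_force: 0.0
```

>>> servo_tool --increments '[[[0,0,0,0,0,0],[0,0,0,0,0,0],[0,0,0,0,0,0],[0,0,0,0,0,0],[0,0,0,0,0,0]]]' --gripper 0 --force 30

```text
time_s: 22.15
tcp_pos: [0.5774, 0.0179, 0.1793]
ee_rot: [0.0, 0.052, 0.999, -0.0]
contact_force: [-2.2, 0.1, 5.7]
opening: 0.0572
gripper_force: 32.6
```

>>> servo_tool --increments '[[[0,0,0,0,0,0],[0,0,0,0,0,0],[0,0,0,0,0,0],[0,0,-0.005,0,0,0],[0,0,-0.01,0,0,0]]]'

```text
time_s: 22.65
tcp_pos: [0.5768, 0.018, 0.1813]
ee_rot: [-0.0, 0.052, 0.999, 0.0]
contact_force: [-0.1, 0.5, -1.7]
opening: 0.0573
gripper_force: 32.1
```

```bash
python3 plan.py 577.5,18,150,84,1 540,295.3,150,90,3 540,295.3,60,90,1
```

```text
t 22.65 grasp [576.6  18.   26.3] yaw 83.99 open 57.3 grip 32.1 F [-0.1  0.5 -1.7] j [-0.17  0.38  1.85  0.    0.91 -1.63]
577.5,18,150,84,1 max/row mm 38 deg 0.0
[[[0,0,-0.036,0,0,0],[-0.001,0,-0.143,0,0,0],[-0.001,0,-0.27,0,0,0],[-0.002,0,-0.376,0,0,0],[-0.002,0,-0.412,0,0,0]]]
540,295.3,150,90,3 max/row mm 22 deg 0.5
[[[0.004,0.014,0,0,0,-0.001],[0.014,0.058,0,0,0,-0.003],[0.031,0.127,0,0,0,-0.007],[0.049,0.199,0,0,0,-0.011],[0.066,0.272,0,0,0,-0.015]]]
[[[0.015,0.073,0,0,0,-0.004],[0.031,0.146,0,0,0,-0.008],[0.046,0.219,0,0,0,-0.012],[0.062,0.292,0,0,0,-0.016],[0.077,0.365,0,0,0,-0.02]]]
[[[0.012,0.074,0,0,0,-0.004],[0.025,0.147,0,0,0,-0.008],[0.036,0.217,0,0,0,-0.012],[0.044,0.261,0,0,0,-0.014],[0.046,0.276,0,0,0,-0.015]]]
540,295.3,60,90,1 max/row mm 28 deg 0.0
[[[0,0,0.026,0,0,0],[0,0,0.104,0,0,0],[0,0,0.196,0,0,0],[0,0,0.274,0,0,0],[0,0,0.3,0,0,0]]]
```

>>> servo_tool --increments '[[[0,0,-0.036,0,0,0],[0,0,-0.143,0,0,0],[0,0,-0.27,0,0,0],[0,0,-0.376,0,0,0],[0,0,-0.412,0,0,0]]]'

```text
time_s: 23.15
tcp_pos: [0.5782, 0.0178, 0.3099]
ee_rot: [0.004, 0.052, 0.999, -0.0]
contact_force: [0.2, 0.2, -0.7]
opening: 0.0578
gripper_force: 32.6
```

>>> servo_tool --increments '[[[0.004,0.014,0,0,0,-0.001],[0.014,0.058,0,0,0,-0.003],[0.031,0.127,0,0,0,-0.007],[0.049,0.199,0,0,0,-0.011],[0.066,0.272,0,0,0,-0.015]]]'

```text
time_s: 23.65
tcp_pos: [0.5647, 0.1027, 0.3024]
ee_rot: [-0.003, 0.036, 0.999, 0.0]
contact_force: [0.5, -0.5, -0.9]
opening: 0.0572
gripper_force: 32.6
```

>>> servo_tool --increments '[[[0.015,0.073,0,0,0,-0.004],[0.031,0.146,0,0,0,-0.008],[0.046,0.219,0,0,0,-0.012],[0.062,0.292,0,0,0,-0.016],[0.077,0.365,0,0,0,-0.02]]]'

```text
time_s: 24.15
tcp_pos: [0.5495, 0.2137, 0.3024]
ee_rot: [-0.003, 0.015, 1.0, -0.0]
contact_force: [0.3, 0.8, -0.2]
opening: 0.0575
gripper_force: 32.6
```

>>> servo_tool --increments '[[[0.012,0.074,0,0,0,-0.004],[0.025,0.147,0,0,0,-0.008],[0.036,0.217,0,0,0,-0.012],[0.044,0.261,0,0,0,-0.014],[0.046,0.276,0,0,0,-0.015]]]'

```text
time_s: 24.65
tcp_pos: [0.5386, 0.2966, 0.3034]
ee_rot: [-0.002, -0.001, 1.0, -0.0]
contact_force: [0.1, -0.1, -0.8]
opening: 0.0576
gripper_force: 32.6
```

>>> servo_tool --increments '[[[0,0,0.026,0,0,0],[0,0,0.104,0,0,0],[0,0,0.196,0,0,0],[0,0,0.274,0,0,0],[0,0,0.3,0,0,0]]]'

```text
time_s: 25.15
tcp_pos: [0.5386, 0.2939, 0.2116]
ee_rot: [-0.003, 0.001, 1.0, -0.001]
contact_force: [-1.4, 0.0, -1.2]
opening: 0.0572
gripper_force: 32.6
```

>>> servo_tool --increments '[[[0,0,0,0,0,0],[0,0,0,0,0,0],[0,0,0,0,0,0],[0,0,0,0,0,0],[0,0,0,0,0,0]]]'

```text
time_s: 25.65
tcp_pos: [0.5401, 0.2954, 0.2163]
ee_rot: [0.001, 0.0, 1.0, 0.0]
contact_force: [-0.6, -0.9, -0.6]
opening: 0.0576
gripper_force: 32.6
```

```bash
python3 plan.py 540,295.3,38,90,1
python3 - <<'E'
from h import *
crop('side','s7.png',140,70,120,100,6)
E
```

```text
t 25.65 grasp [540.3 295.4  61.3] yaw 90.0 open 57.6 grip 32.6 F [-0.6 -0.9 -0.6] j [ 0.32  0.4   1.74  0.    1.   -1.25]
540,295.3,38,90,1 max/row mm 7 deg 0.0
[[[0,0,0.007,0,0,0],[0,0,0.027,0,0,0],[0,0,0.051,0,0,0],[0,0,0.071,0,0.001,0],[0,0,0.078,0,0.001,0]]]
```

View pics/s7.png

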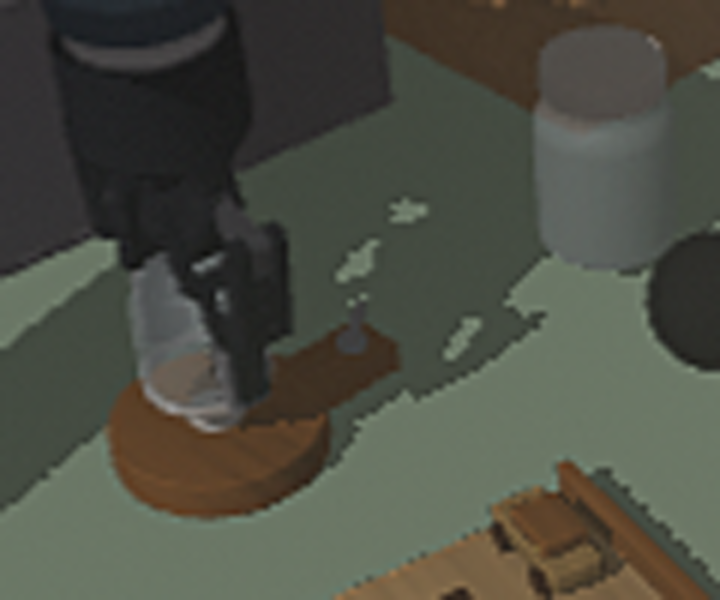

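The shell is held upright just above the lamp base (190,350), with the light showing below its rim. Lowering it.

>>> servo_tool --increments '[[[0,0,0.01,0,0,0],[0,0,0.027,0,0,0],[0,0,0.048,0,0,0],[0,0,0.062,0,0,0],[0,0,0.066,0,0,0]]]'

```text
time_s: 26.2
tcp_pos: [0.5394, 0.2951, 0.1944]
ee_rot: [-0.001, 0.0, 1.0, -0.0]
contact_force: [-0.2, 0.0, -0.8]
opening: 0.0574
gripper_force: 32.6
```

>>> servo_tool --increments '[[[0,0,0,0,0,0],[0,0,0.004,0,0,0],[0,0,0.008,0,0,0],[0,0,0.012,0,0,0],[0,0,0.012,0,0,0]]]'

```text
time_s: 26.7
tcp_pos: [0.5401, 0.2954, 0.1934]
ee_rot: [-0.0, -0.0, 1.0, -0.0]
contact_force: [-4.0, -1.0, 7.5]
opening: 0.0573
gripper_force: 33.3
```

```bash
python3 plan.py
```

```text
t 26.7 grasp [540.1 295.3  38.4] yaw 90.0 open 57.3 grip 33.3 F [-4.  -1.   7.5] j [ 0.32  0.43  1.75 -0.    0.96 -1.25]
```

Contact came at the expected height. Releasing and rising.

>>> servo_tool --increments '[[[0,0,0,0,0,0],[0,0,0,0,0,0],[0,0,0,0,0,0],[0,0,0,0,0,0],[0,0,0,0,0,0]]]' --gripper 1

```text
time_s: 27.2
tcp_pos: [0.5398, 0.2952, 0.1919]
ee_rot: [-0.0, 0.0, 1.0, -0.0]
contact_force: [0.3, 0.5, 0.1]
opening: 0.0854
gripper_force: 0.0
```

>>> servo_tool --increments '[[[0,0,-0.02,0,0,0],[0,0,-0.08,0,0,0],[0,0,-0.16,0,0,0],[0,0,-0.24,0,0,0],[0,0,-0.32,0,0,0]]]'

```text
time_s: 27.7
tcp_pos: [0.5397, 0.2952, 0.2894]
ee_rot: [0.0, 0.0, 1.0, 0.0]
contact_force: [-0.1, -0.4, 0.1]
opening: 0.0854
gripper_force: 0.0
```

>>> servo_tool --increments '[[[0,0,-0.08,0,0,0],[0,0,-0.16,0,0,0],[0,0,-0.22,0,0,0],[0,0,-0.25,0,0,0],[0,0,-0.25,0,0,0]]]'

```text
time_s: 28.2
tcp_pos: [0.5401, 0.2953, 0.3647]
ee_rot: [0.001, 0.0, 1.0, 0.0]
contact_force: [-0.5, -0.6, 0.2]
opening: 0.0854
gripper_force: 0.0
```

```bash
python3 plan.py 474.5,-298,200,0,5 474.5,-298,58.5,0,1
```

```text
t 28.2 grasp [540.5 295.5 209.7] yaw 90.0 open 85.4 grip 0.0 F [-0.5 -0.6  0.2] j [ 0.32  0.2   1.68 -0.    1.25 -1.25]
474.5,-298,200,0,5 max/row mm 27 deg 4.0
[[[0.002,-0.018,0,0,0,0.007],[0.008,-0.07,0.001,0,0,0.027],[0.017,-0.154,0.002,0,0,0.058],[0.027,-0.242,0.004,0,0,0.092],[0.036,-0.33,0.005,0,0,0.125]]]
[[[-0.013,-0.087,0.001,0,0,0.033],[-0.027,-0.175,0.003,0,0,0.067],[-0.04,-0.262,0.004,0,0,0.1],[-0.053,-0.35,0.005,0,0,0.133],[-0.067,-0.437,0.007,0,0,0.167]]]
[[[-0.042,-0.078,0.001,0,0,0.033],[-0.085,-0.155,0.003,0,0,0.067],[-0.127,-0.233,0.004,0,0,0.1],[-0.17,-0.31,0.006,0,0,0.133],[-0.212,-0.388,0.007,0,0,0.167]]]
[[[-0.066,-0.058,0.001,0,0,0.033],[-0.133,-0.117,0.003,0,0,0.067],[-0.199,-0.175,0.004,0,0,0.1],[-0.266,-0.233,0.006,0,0,0.133],[-0.332,-0.292,0.007,0,0,0.167]]]
[[[-0.082,-0.032,0.001,0,0,0.033],[-0.165,-0.064,0.003,0,0,0.067],[-0.243,-0.095,0.004,0,0,0.098],[-0.292,-0.114,0.005,0,0,0.118],[-0.309,-0.121,0.005,0,0,0.125]]]
474.5,-298,58.5,0,1 max/row mm 44 deg 0.0
[[[0,0,0.041,0,0,0],[0,0,0.163,0,0,0],[0,0,0.308,0,0,0],[0,0,0.43,0,0,0],[0,0,0.472,0,0,0]]]
```

>>> servo_tool --increments '[[[0.002,-0.018,0,0,0,0.007],[0.008,-0.07,0.001,0,0,0.027],[0.017,-0.154,0.002,0,0,0.058],[0.027,-0.242,0.004,0,0,0.092],[0.036,-0.33,0.005,0,0,0.125]]]'

```text
time_s: 28.7
tcp_pos: [0.5282, 0.1943, 0.36]
ee_rot: [-0.001, 0.133, 0.991, -0.001]
contact_force: [-0.1, -0.4, 0.0]
opening: 0.0852
gripper_force: 0.0
```

>>> servo_tool --increments '[[[-0.013,-0.087,0.001,0,0,0.033],[-0.027,-0.175,0.003,0,0,0.067],[-0.04,-0.262,0.004,0,0,0.1],[-0.053,-0.35,0.005,0,0,0.133],[-0.067,-0.437,0.007,0,0,0.167]]]'

```text
time_s: 29.2
tcp_pos: [0.5135, 0.0625, 0.3581]
ee_rot: [-0.001, 0.304, 0.953, -0.0]
contact_force: [0.5, 0.2, 0.6]
opening: 0.0853
gripper_force: 0.0
```

>>> servo_tool --increments '[[[-0.042,-0.078,0.001,0,0,0.033],[-0.085,-0.155,0.003,0,0,0.067],[-0.127,-0.233,0.004,0,0,0.1],[-0.17,-0.31,0.006,0,0,0.133],[-0.212,-0.388,0.007,0,0,0.167]]]'

```text
time_s: 29.7
tcp_pos: [0.4985, -0.0691, 0.356]
ee_rot: [-0.001, 0.465, 0.885, -0.0]
contact_force: [0.1, -0.1, 0.1]
opening: 0.0851
gripper_force: 0.0
```

>>> servo_tool --increments '[[[-0.066,-0.058,0.001,0,0,0.033],[-0.133,-0.117,0.003,0,0,0.067],[-0.199,-0.175,0.004,0,0,0.1],[-0.266,-0.233,0.006,0,0,0.133],[-0.332,-0.292,0.007,0,0,0.167]]]'

```text
time_s: 30.2
tcp_pos: [0.4835, -0.2007, 0.3538]
ee_rot: [-0.001, 0.612, 0.791, -0.0]
contact_force: [0.1, -0.8, 0.3]
opening: 0.0855
gripper_force: 0.0
```

>>> servo_tool --increments '[[[-0.082,-0.032,0.001,0,0,0.033],[-0.165,-0.064,0.003,0,0,0.067],[-0.243,-0.095,0.004,0,0,0.098],[-0.292,-0.114,0.005,0,0,0.118],[-0.309,-0.121,0.005,0,0,0.125]]]'

```text
time_s: 30.7
tcp_pos: [0.4726, -0.2995, 0.3528]
ee_rot: [-0.001, 0.709, 0.705, -0.0]
contact_force: [-0.3, 0.2, 0.5]
opening: 0.0856
gripper_force: 0.0
```

```bash
python3 plan.py 474.5,-298,58.5,0,2
python3 - <<'E'
from h import *
a=r.capture('side')[70:170,140:240,::-1]; b=r.capture('top')[150:250,100:200,::-1]
cv2.imwrite('pics/c8.png',cv2.resize(np.hstack([a,b]),None,fx=4,fy=4,interpolation=cv2.INTER_CUBIC))
E
python3 marks.py
```

```text
t 30.7 grasp [ 472.5 -299.4  197.8] yaw -0.34 open 85.6 grip 0.0 F [-0.3  0.2  0.5] j [-0.77  0.09  1.83 -0.    1.22 -0.76]
474.5,-298,58.5,0,2 max/row mm 19 deg 0.0
[[[0,0,0.012,0,0,0],[0,0.001,0.05,0,0,0],[0.001,0.002,0.108,0,0,-0.001],[0.002,0.002,0.17,0,0,-0.001],[0.002,0.003,0.232,0,0,-0.001]]]
[[[0.001,0.001,0.062,0,0,0],[0.001,0.002,0.124,0,0,-0.001],[0.002,0.003,0.183,0,0,-0.001],[0.002,0.003,0.22,0,0,-0.001],[0.002,0.003,0.232,0,0,-0.001]]]
top sq c [532.8  96.4] rect [532.8  96.5] size 102.1 53.1 axis ang 83.53
top oval c [516.1 -53. ] rect [516.1 -53. ] size 106.9 59.0 axis ang 83.55
side sq c [530.8  96.6] rect [530.8  96.7] size 106.9 55.8 axis ang 83.35
side oval c [514.  -52.4] rect [514.  -52.3] size 111.6 61.8 axis ang 83.6
```

View pics/c8.png

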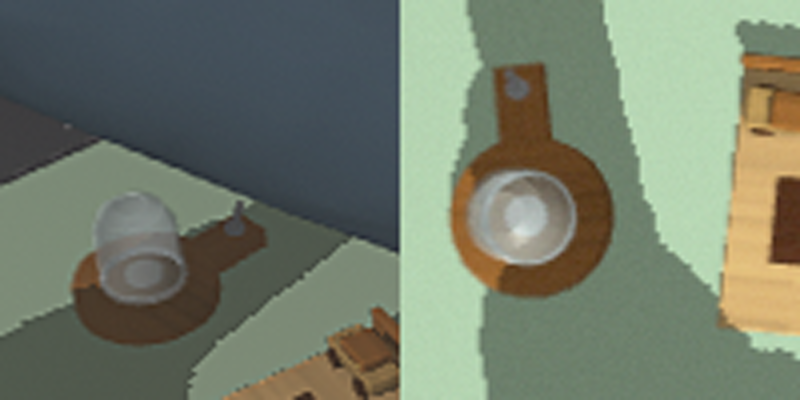

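The shell stands upright over the light: side crop (140,250), and in the top half its circle (522,217) is concentric with the light (522,215). Now the helicopter.

>>> servo_tool --increments '[[[0,0,0.012,0,0,0],[0,0,0.05,0,0,0],[0,0.001,0.108,0,0,0],[0,0.001,0.17,0,0,0],[0,0.001,0.232,0,0,0]]]'

```text
time_s: 31.4
tcp_pos: [0.4738, -0.2974, 0.2825]
ee_rot: [-0.0, 0.708, 0.707, 0.0]
contact_force: [-0.1, -0.5, 0.3]
opening: 0.0858
gripper_force: 0.0
```

>>> servo_tool --increments '[[[0,0,0.062,0,0,0],[0,0,0.124,0,0,0],[0,0,0.183,0,0,0],[0,0,0.22,0,0,0],[0,0,0.232,0,0,0]]]'

```text
time_s: 31.9
tcp_pos: [0.4734, -0.2973, 0.2126]
ee_rot: [-0.002, 0.708, 0.706, -0.0]
contact_force: [0.4, 0.2, -0.2]
opening: 0.0854
gripper_force: 0.0
```

>>> servo_tool --increments '[[[0,0,0,0,0,0],[0,0,0,0,0,0],[0,0,0,0,0,0],[0,0,0,0,0,0],[0,0,0,0,0,0]]]'

```text
time_s: 32.4
tcp_pos: [0.474, -0.2983, 0.215]
ee_rot: [0.0, 0.708, 0.706, 0.0]
contact_force: [-0.1, 0.1, 0.2]
opening: 0.0852
gripper_force: 0.0
```

```bash
python3 plan.py 474.5,-298,58.5,0,1
```

```text
t 32.4 grasp [ 474.1 -298.4   60. ] yaw -0.13 open 85.2 grip 0.0 F [-0.1  0.1  0.2] j [-0.76  0.29  1.89  0.    0.96 -0.76]
474.5,-298,58.5,0,1 max/row mm 0 deg 0.0
[[[0,0,0,0,0,0],[0,0.001,0.002,0,0,0],[0.001,0.001,0.003,0,0,-0.001],[0.001,0.002,0.004,0,0,-0.001],[0.001,0.002,0.005,0,0,-0.001]]]
```

>>> servo_tool --increments '[[[0,0,0,0,0,0],[0,0,0,0,0,0],[0,0,0,0,0,0],[0,0,0,0,0,0],[0,0,0,0,0,0]]]' --gripper 0

```text
time_s: 32.9
tcp_pos: [0.4739, -0.2982, 0.2146]
ee_rot: [0.0, 0.708, 0.706, -0.0]
contact_force: [0.0, 0.4, 0.9]
opening: 0.0437
gripper_force: 32.1
```

```bash
python3 plan.py 474.1,-298.3,160,0,1 515,-53,160,-6.5,3 515,-53,70,-6.5,1
```

```text
t 32.9 grasp [ 474.  -298.2   59.6] yaw -0.12 open 43.7 grip 32.1 F [0.  0.4 0.9] j [-0.76  0.29  1.89 -0.    0.96 -0.76]
474.1,-298.3,160,0,1 max/row mm 31 deg 0.0
[[[0,0,-0.029,0,0,0],[0,0,-0.116,0,0,0],[0,0,-0.219,0,0,-0.001],[0,0.001,-0.305,0,0,-0.001],[0,0.001,-0.335,0,0,-0.001]]]
515,-53,160,-6.5,3 max/row mm 20 deg 0.5
[[[0.013,0.002,0,0,0,0.001],[0.052,0.009,0,0,0,0.003],[0.114,0.019,0,0,0,0.008],[0.18,0.03,0,0,0,0.012],[0.245,0.041,0,0,0,0.016]]]
[[[0.066,0.009,0,0,0,0.004],[0.131,0.017,0,0,0,0.009],[0.197,0.026,0,0,0,0.013],[0.263,0.035,0,0,0,0.017],[0.329,0.043,0,0,0,0.022]]]
[[[0.066,0.006,0,0,0,0.004],[0.132,0.011,0,0,0,0.009],[0.195,0.017,0,0,0,0.013],[0.235,0.02,0,0,0,0.015],[0.248,0.021,0,0,0,0.016]]]
515,-53,70,-6.5,1 max/row mm 28 deg 0.0
[[[0,0,0.026,0,0,0],[0,0,0.104,0,0,0],[0,0,0.196,0,0,0],[0,0,0.274,0,0,0],[0,0,0.3,0,0,0]]]
```

>>> servo_tool --increments '[[[0,0,-0.029,0,0,0],[0,0,-0.116,0,0,0],[0,0,-0.219,0,0,0],[0,0,-0.305,0,0,-0.001],[0,0,-0.335,0,0,-0.001]]]'

```text
time_s: 33.4
tcp_pos: [0.4744, -0.2986, 0.3183]
ee_rot: [0.003, 0.707, 0.707, 0.0]
contact_force: [0.3, -1.1, -1.5]
opening: 0.0435
gripper_force: 31.9
```

>>> servo_tool --increments '[[[0.013,0.002,0,0,0,0.001],[0.052,0.009,0,0,0,0.003],[0.114,0.019,0,0,0,0.008],[0.18,0.03,0,0,0,0.012],[0.245,0.041,0,0,0,0.016]]]'

```text
time_s: 33.9
tcp_pos: [0.4856, -0.2227, 0.3126]
ee_rot: [-0.002, 0.719, 0.695, -0.0]
contact_force: [-0.0, 0.8, -2.2]
opening: 0.0438
gripper_force: 31.8
```

>>> servo_tool --increments '[[[0.066,0.009,0,0,0,0.004],[0.131,0.017,0,0,0,0.009],[0.197,0.026,0,0,0,0.013],[0.263,0.035,0,0,0,0.017],[0.329,0.043,0,0,0,0.022]]]'

```text
time_s: 34.4
tcp_pos: [0.5017, -0.1245, 0.3126]
ee_rot: [-0.002, 0.735, 0.678, -0.001]
contact_force: [0.3, -0.1, -1.4]
opening: 0.0435
gripper_force: 31.8
```

>>> servo_tool --increments '[[[0.066,0.006,0,0,0,0.004],[0.132,0.011,0,0,0,0.009],[0.195,0.017,0,0,0,0.013],[0.235,0.02,0,0,0,0.015],[0.248,0.021,0,0,0,0.016]]]'

```text
time_s: 34.9
tcp_pos: [0.5141, -0.0513, 0.3135]
ee_rot: [-0.001, 0.745, 0.667, -0.001]
contact_force: [-0.4, 0.2, -2.4]
opening: 0.0438
gripper_force: 31.8
```

>>> servo_tool --increments '[[[0,0,0.026,0,0,0],[0,0,0.104,0,0,0],[0,0,0.196,0,0,0],[0,0,0.274,0,0,0],[0,0,0.3,0,0,0]]]'

```text
time_s: 35.4
tcp_pos: [0.5131, -0.0531, 0.2217]
ee_rot: [-0.002, 0.746, 0.666, -0.002]
contact_force: [0.1, 0.1, -2.1]
opening: 0.0437
gripper_force: 31.7
```

>>> servo_tool --increments '[[[0,0,0,0,0,0],[0,0,0,0,0,0],[0,0,0,0,0,0],[0,0,0,0,0,0],[0,0,0,0,0,0]]]'

```text
time_s: 35.9
tcp_pos: [0.5149, -0.0529, 0.2258]
ee_rot: [0.001, 0.746, 0.666, 0.0]
contact_force: [-0.4, -0.3, -2.1]
opening: 0.0436
gripper_force: 31.7
```

```bash
python3 plan.py 515,-53,62.3,-6.5,1
```

```text
t 35.9 grasp [515.1 -53.   70.8] yaw -6.49 open 43.6 grip 31.7 F [-0.4 -0.3 -2.1] j [-0.32  0.18  2.   -0.    0.96 -0.21]
515,-53,62.3,-6.5,1 max/row mm 3 deg 0.0
[[[0,0,0.003,0,0,0],[0,0,0.01,0,0,0],[0,0,0.019,0.001,0,0],[0,0,0.026,0.001,0,0],[0,0,0.028,0.001,0,0]]]
```

>>> servo_tool --increments '[[[0,0,0.006,0,0,0],[0,0,0.014,0,0,0],[0,0,0.021,0,0,0],[0,0,0.027,0,0,0],[0,0,0.028,0,0,0]]]'

```text
time_s: 36.4
tcp_pos: [0.5148, -0.0528, 0.2176]
ee_rot: [-0.001, 0.746, 0.666, -0.001]
contact_force: [-6.0, 1.0, 12.1]
opening: 0.0436
gripper_force: 33.2
```

>>> servo_tool --increments '[[[0,0,0,0,0,0],[0,0,0,0,0,0],[0,0,0,0,0,0],[0,0,0,0,0,0],[0,0,0,0,0,0]]]'

```text
time_s: 36.9
tcp_pos: [0.5147, -0.0528, 0.2176]
ee_rot: [-0.001, 0.746, 0.666, -0.0]
contact_force: [-4.6, 1.0, 9.7]
opening: 0.0439
gripper_force: 33.1
```

```bash
python3 plan.py
```

```text
t 36.9 grasp [514.5 -52.7  62.6] yaw -6.48 open 43.9 grip 33.1 F [-4.6  1.   9.7] j [-0.32  0.2   2.   -0.    0.95 -0.21]
```

>>> servo_tool --increments '[[[0,0,0,0,0,0],[0,0,0,0,0,0],[0,0,0,0,0,0],[0,0,0,0,0,0],[0,0,-0.005,0,0,0]]]' --gripper 0.9

```text
time_s: 37.4
tcp_pos: [0.5145, -0.0528, 0.2179]
ee_rot: [-0.0, 0.746, 0.666, -0.0]
contact_force: [-0.0, 0.9, 0.2]
opening: 0.0768
gripper_force: 0.0
```

```bash
python3 plan.py 515,-52.7,210,-6.5,1 589.5,-297.5,210,0,3 589.5,-297.5,102,0,1
```

```text
t 37.4 grasp [514.4 -52.7  62.9] yaw -6.49 open 76.8 grip 0.0 F [-0.   0.9  0.2] j [-0.32  0.2   2.   -0.    0.95 -0.21]
515,-52.7,210,-6.5,1 max/row mm 45 deg 0.0
[[[0,0,-0.043,0,0,0],[0,0,-0.17,0,0,0],[0,0.001,-0.321,0,0,0],[0,0.001,-0.447,0,0,0],[0,0.001,-0.49,0,0,0]]]
589.5,-297.5,210,0,3 max/row mm 20 deg 0.5
[[[-0.013,0.005,0,0,0,-0.001],[-0.05,0.022,0,0,0,-0.003],[-0.11,0.047,0,0,0,-0.008],[-0.172,0.075,0,0,0,-0.012],[-0.235,0.102,0,0,0,-0.016]]]
[[[-0.063,0.025,0,0,0,-0.004],[-0.127,0.05,0,0,0,-0.009],[-0.19,0.075,0,0,0,-0.013],[-0.254,0.1,0,0,0,-0.017],[-0.317,0.125,0,0,0,-0.022]]]
[[[-0.065,0.022,0,0,0,-0.004],[-0.129,0.044,0,0,0,-0.009],[-0.19,0.065,0,0,0,-0.013],[-0.229,0.078,0,0,0,-0.015],[-0.242,0.083,0,0,0,-0.016]]]
589.5,-297.5,102,0,1 max/row mm 33 deg 0.0
[[[0,0,0.032,0,0,0],[0,0,0.125,0,0,0],[0,0,0.235,0,0,0],[0,0,0.328,0,0,0],[0,0,0.36,0,0,0]]]
```

>>> servo_tool --increments '[[[0,0,-0.043,0,0,0],[0,0,-0.17,0,0,0],[0,0,-0.321,0,0,0],[0,0,-0.447,0,0,0],[0,0,-0.49,0,0,0]]]'

```text
time_s: 37.9
tcp_pos: [0.5155, -0.053, 0.3711]
ee_rot: [0.004, 0.746, 0.666, 0.002]
contact_force: [-0.2, 0.2, -1.4]
opening: 0.0772
gripper_force: 0.0
```

>>> servo_tool --increments '[[[-0.013,0.005,0,0,0,-0.001],[-0.05,0.022,0,0,0,-0.003],[-0.11,0.047,0,0,0,-0.008],[-0.172,0.075,0,0,0,-0.012],[-0.235,0.102,0,0,0,-0.016]]]'

```text
time_s: 38.4
tcp_pos: [0.5367, -0.1276, 0.3621]
ee_rot: [-0.002, 0.735, 0.678, -0.001]
contact_force: [0.4, 0.2, -0.8]
opening: 0.0769
gripper_force: 0.0
```

>>> servo_tool --increments '[[[-0.063,0.025,0,0,0,-0.004],[-0.127,0.05,0,0,0,-0.009],[-0.19,0.075,0,0,0,-0.013],[-0.254,0.1,0,0,0,-0.017],[-0.317,0.125,0,0,0,-0.022]]]'

```text
time_s: 38.9
tcp_pos: [0.5664, -0.2256, 0.3617]
ee_rot: [-0.003, 0.719, 0.695, -0.001]
contact_force: [0.7, -0.1, -0.8]
opening: 0.0768
gripper_force: 0.0
```

>>> servo_tool --increments '[[[-0.065,0.022,0,0,0,-0.004],[-0.129,0.044,0,0,0,-0.009],[-0.19,0.065,0,0,0,-0.013],[-0.229,0.078,0,0,0,-0.015],[-0.242,0.083,0,0,0,-0.016]]]'

```text
time_s: 39.4
tcp_pos: [0.589, -0.2989, 0.3627]
ee_rot: [-0.002, 0.708, 0.707, -0.0]
contact_force: [-0.3, 0.5, 0.3]
opening: 0.0771
gripper_force: 0.0
```

>>> servo_tool --increments '[[[0,0,0.032,0,0,0],[0,0,0.125,0,0,0],[0,0,0.235,0,0,0],[0,0,0.328,0,0,0],[0,0,0.36,0,0,0]]]'

```text
time_s: 39.9
tcp_pos: [0.5878, -0.2957, 0.2523]
ee_rot: [-0.004, 0.707, 0.707, -0.001]
contact_force: [0.5, -0.1, -0.6]
opening: 0.0765
gripper_force: 0.0
```

>>> servo_tool --increments '[[[0,0,0,0,0,0],[0,0,0,0,0,0],[0,0,0,0,0,0],[0,0,0,0,0,0],[0,0,0,0,0,0]]]'

```text
time_s: 40.4
tcp_pos: [0.5895, -0.2977, 0.2583]
ee_rot: [0.001, 0.707, 0.707, 0.0]
contact_force: [-0.3, 0.6, -0.6]
opening: 0.0768
gripper_force: 0.0
```

```bash
python3 plan.py
python3 - <<'E'
from h import *
a=r.capture('side')[110:260,150:350,::-1]; b=r.capture('top')[150:250,150:450,::-1]
cv2.imwrite('pics/c9s.png',cv2.resize(a,None,fx=4,fy=4,interpolation=cv2.INTER_CUBIC))
cv2.imwrite('pics/c9t.png',cv2.resize(b[:,60:180],None,fx=6,fy=6,interpolation=cv2.INTER_CUBIC))
E
```

```text
t 40.4 grasp [ 589.8 -297.8  103.3] yaw -0.01 open 76.8 grip 0.0 F [-0.3  0.6 -0.6] j [-0.64  0.43  1.61 -0.    1.1  -0.64]
```

View pics/c9t.png

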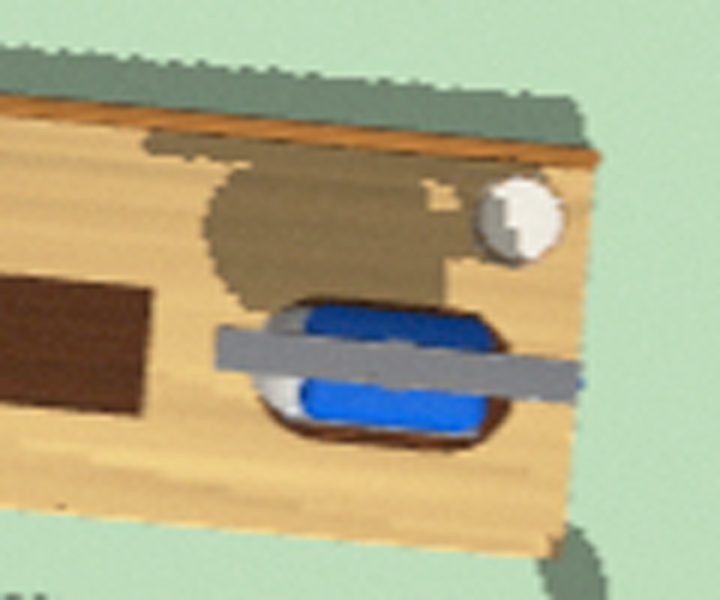

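The helicopter stands on its oval mark, with rotor ends at (215,348) and (582,381). I'll verify that numerically and grip the abacus.

>>> servo_tool --increments '[[[0,0,0,0,0,0],[0,0,0,0,0,0],[0,0,0,0,0,0],[0,0,0,0,0,0],[0,0,0,0,0,0]]]' --gripper 0

```text
time_s: 41.0
tcp_pos: [0.5893, -0.2975, 0.2571]
ee_rot: [0.0, 0.707, 0.707, 0.0]
contact_force: [0.8, 0.4, 1.0]
opening: 0.0218
gripper_force: 32.1
```

```bash
python3 plan.py 589.8,-297.8,220,0,1 531.8,96.3,220,-6.6,3 531.8,96.3,115,-6.6,1
python3 - <<'E'
from h import *
D=lambda x,y:(210+(x+.5)/6-.5,150+(y+.5)/6-.5)
A,B=px2w('top',D(215,348),.097)*1e3,px2w('top',D(582,381),.097)*1e3; print(A,B,(A+B)/2,np.degrees(np.arctan2(*(A-B)[[1,0]])))
E
```

```text
t 41.0 grasp [ 589.3 -297.5  102.1] yaw -0.01 open 21.8 grip 32.1 F [0.8 0.4 1. ] j [-0.64  0.43  1.62  0.    1.1  -0.64]
589.8,-297.8,220,0,1 max/row mm 36 deg 0.0
[[[0,0,-0.035,0,0,0],[0,0.001,-0.136,0,0,0],[-0.001,0.001,-0.257,0,0,0],[-0.001,0.002,-0.358,0,0,0],[-0.001,0.002,-0.393,0,0,0]]]
531.8,96.3,220,-6.6,3 max/row mm 32 deg 0.5
[[[0.021,-0.003,0,0,0,0.001],[0.084,-0.012,0,0,0,0.004],[0.184,-0.027,0,0,0,0.008],[0.289,-0.043,0,0,0,0.012],[0.394,-0.058,0,0,0,0.017]]]
[[[0.104,-0.019,0,0,0,0.004],[0.209,-0.038,0,0,0,0.009],[0.313,-0.057,0,0,0,0.013],[0.418,-0.076,0,0,0,0.018],[0.522,-0.095,0,0,0,0.022]]]
[[[0.104,-0.024,0,0,0,0.004],[0.207,-0.048,0,0,0,0.009],[0.305,-0.07,0,0,0,0.013],[0.367,-0.085,0,0,0,0.016],[0.388,-0.09,0,0,0,0.017]]]
531.8,96.3,115,-6.6,1 max/row mm 32 deg 0.0
[[[0,0,0.031,0,0,0],[0,0,0.121,0,0,0],[0,0,0.229,0,0,0],[0,0,0.319,0,0,0],[0,0,0.35,0,0,0]]]
[523.50374447  16.34982183  97.        ] [ 508.24945136 -123.47182635   97.        ] [515.87659792 -53.56100226  97.        ] 83.77375690634861
```

>>> servo_tool --increments '[[[0,0,-0.035,0,0,0],[0,0,-0.136,0,0,0],[0,0,-0.257,0,0,0],[0,0,-0.358,0,0,0],[0,0,-0.393,0,0,0]]]'

```text
time_s: 41.5
tcp_pos: [0.5899, -0.2978, 0.3799]
ee_rot: [0.004, 0.707, 0.707, 0.001]
contact_force: [1.0, -0.2, -0.9]
opening: 0.0211
gripper_force: 31.9
```

>>> servo_tool --increments '[[[0.021,-0.003,0,0,0,0.001],[0.084,-0.012,0,0,0,0.004],[0.184,-0.027,0,0,0,0.008],[0.289,-0.043,0,0,0,0.012],[0.394,-0.058,0,0,0,0.017]]]'

```text
time_s: 42.0
tcp_pos: [0.5706, -0.1766, 0.3718]
ee_rot: [-0.003, 0.72, 0.694, -0.001]
contact_force: [0.4, 1.0, -1.0]
opening: 0.0216
gripper_force: 31.9
```

>>> servo_tool --increments '[[[0.104,-0.019,0,0,0,0.004],[0.209,-0.038,0,0,0,0.009],[0.313,-0.057,0,0,0,0.013],[0.418,-0.076,0,0,0,0.018],[0.522,-0.095,0,0,0,0.022]]]'

```text
time_s: 42.5
tcp_pos: [0.5473, -0.0191, 0.3721]
ee_rot: [-0.002, 0.735, 0.678, -0.001]
contact_force: [-0.1, -0.7, -1.5]
opening: 0.0215
gripper_force: 31.9
```

>>> servo_tool --increments '[[[0.104,-0.024,0,0,0,0.004],[0.207,-0.048,0,0,0,0.009],[0.305,-0.07,0,0,0,0.013],[0.367,-0.085,0,0,0,0.016],[0.388,-0.09,0,0,0,0.017]]]'

```text
time_s: 43.0
tcp_pos: [0.5297, 0.099, 0.3723]
ee_rot: [-0.002, 0.746, 0.665, -0.002]
contact_force: [-0.5, -0.1, -2.4]
opening: 0.0215
gripper_force: 31.9
```

>>> servo_tool --increments '[[[0,0,0.031,0,0,0],[0,0,0.121,0,0,0],[0,0,0.229,0,0,0],[0,0,0.312,0,0,0],[0,0,0.34,0,0,0]]]'

```text
time_s: 43.5
tcp_pos: [0.5299, 0.0956, 0.2686]
ee_rot: [-0.003, 0.748, 0.664, -0.003]
contact_force: [-1.5, -0.1, -1.9]
opening: 0.0217
gripper_force: 31.8
```

>>> servo_tool --increments '[[[0,0,0,0,0,0],[0,0,0,0,0,0],[0,0,0,0,0,0],[0,0,0,0,0,0],[0,0,0,0,0,0]]]'

```text
time_s: 44.0
tcp_pos: [0.5319, 0.0965, 0.274]
ee_rot: [0.001, 0.747, 0.664, 0.001]
contact_force: [0.1, 0.8, -0.5]
opening: 0.0219
gripper_force: 31.8
```

```bash
python3 plan.py 531.8,96.4,104.8,-6.6,1
```

```text
t 44.0 grasp [532.2  96.4 119. ] yaw -6.72 open 21.9 grip 31.8 F [ 0.1  0.8 -0.5] j [-0.03  0.15  1.93 -0.    1.06  0.09]
531.8,96.4,104.8,-6.6,1 max/row mm 4 deg 0.0
[[[0,0,0.004,0,0,0],[0,0,0.016,0,0,0],[0,0,0.031,0.001,0,-0.001],[0,0,0.043,0.001,0,-0.001],[0,0,0.047,0.001,0,-0.001]]]
```

>>> servo_tool --increments '[[[0,0,0.005,0,0,0],[0,0,0.016,0,0,0],[0,0,0.03,0,0,-0.001],[0,0,0.038,0,0,-0.001],[0,0,0.04,0,0,-0.001]]]'

```text
time_s: 44.5
tcp_pos: [0.5314, 0.0965, 0.2603]
ee_rot: [-0.0, 0.747, 0.665, -0.0]
contact_force: [-0.3, 0.4, -1.8]
opening: 0.0214
gripper_force: 31.8
```

>>> servo_tool --increments '[[[0,0,0,0,0,0],[0,0,0.003,0,0,0],[0,0,0.006,0,0,0],[0,0,0.007,0,0,0],[0,0,0.007,0,0,0]]]'

```text
time_s: 45.0
tcp_pos: [0.532, 0.0964, 0.26]
ee_rot: [0.0, 0.747, 0.665, 0.0]
contact_force: [-1.6, -0.8, 4.6]
opening: 0.0215
gripper_force: 32.7
```

```bash
python3 plan.py
```

```text
t 45.0 grasp [532.1  96.4 105. ] yaw -6.61 open 21.5 grip 32.7 F [-1.6 -0.8  4.6] j [-0.03  0.17  1.93 -0.    1.04  0.08]
```

Contact. Releasing, rising and moving clear toward the mat side.

>>> servo_tool --increments '[[[0,0,0,0,0,0],[0,0,0,0,0,0],[0,0,0,0,0,0],[0,0,0,0,0,0],[0,0,0,0,0,0]]]' --gripper 0.6

```text
time_s: 45.5
tcp_pos: [0.5316, 0.0965, 0.2588]
ee_rot: [-0.0, 0.747, 0.665, -0.0]
contact_force: [0.0, 0.0, 0.5]
opening: 0.0514
gripper_force: 0.0
```

>>> servo_tool --increments '[[[0,0,-0.03,0,0,0],[0,0,-0.13,0,0,0],[0,0,-0.26,0,0,0],[0,0,-0.37,0,0,0],[0,0,-0.42,0,0,0]]]'

```text
time_s: 46.0
tcp_pos: [0.5322, 0.0965, 0.3893]
ee_rot: [0.002, 0.747, 0.665, 0.002]
contact_force: [-0.2, 0.2, -0.1]
opening: 0.0514
gripper_force: 0.0
```

>>> servo_tool --increments '[[[-0.05,0,0,0,0,0],[-0.2,0,0,0,0,0],[-0.35,0,0,0,0,0],[-0.5,0,0,0,0,0],[-0.65,0,0,0,0,0]]]'

```text
time_s: 46.5
tcp_pos: [0.5078, -0.0994, 0.3824]
ee_rot: [-0.002, 0.747, 0.665, -0.001]
contact_force: [0.1, -0.1, -0.3]
opening: 0.0508
gripper_force: 0.0
```

>>> servo_tool --increments '[[[-0.15,0,0,0,0,0],[-0.3,0,0,0,0,0],[-0.45,0,0,0,0,0],[-0.6,0,0,0,0,0],[-0.65,0,0,0,0,0]]]'

```text
time_s: 47.0
tcp_pos: [0.4849, -0.2948, 0.3824]
ee_rot: [-0.002, 0.748, 0.664, -0.001]
contact_force: [-0.1, 0.9, 0.4]
opening: 0.0513
gripper_force: 0.0
```

```bash
cat > chk.py <<'E'
from h import *
import glob
ref=cv2.imread('pics/t5.png'); now=cv2.resize(r.capture('top')[150:250,100:320,::-1],None,fx=3.6,fy=3.6,interpolation=cv2.INTER_CUBIC)
refs=cv2.imread('pics/s5.png'); nows=cv2.resize(r.capture('side')[110:260,150:320,::-1],None,fx=4,fy=4,interpolation=cv2.INTER_CUBIC)
for n,a,b,bx in(('car t',ref,now,(305,70,90,60)),('drum t',ref,now,(675,98,65,65)),('car s',refs,nows,(285,165,90,75)),('drum s',refs,nows,(522,398,80,80))):
    x,y,w,h=bx; f=lambda i:cv2.Laplacian(cv2.GaussianBlur(cv2.cvtColor(i,cv2.COLOR_BGR2GRAY),(0,0),2),cv2.CV_32F)
    R=cv2.matchTemplate(f(b)[y-15:y+h+15,x-15:x+w+15],f(a)[y:y+h,x:x+w],cv2.TM_CCOEFF_NORMED); _,m,_,l=cv2.minMaxLoc(R); print(n,'shift px',l[0]-15,l[1]-15,round(m,2))
# abacus bar top: warp at z=.116, light wood colour
for n in('top','side'):
    im=r.capture(n); a=np.arange(-80,80,.5); X,Y=np.meshgrid(a,a)
    P=np.stack([.532+X/1e3,.0965+Y/1e3,np.full_like(X,.116)],-1).reshape(-1,3)
    uv=w2px(n,P).astype(np.float32).reshape(*X.shape,2)
    w=cv2.remap(im,uv[...,0],uv[...,1],cv2.INTER_CUBIC)
    # display rotated: image rows = -x world, cols=-y world
    cv2.imwrite(f'pics/ab_{n}.png',cv2.resize(w[::-1].transpose(1,0,2)[::-1,:,::-1],None,fx=2,fy=2))
    # dark mark visibility margins at z=.006
    P[:,2]=.006; uv=w2px(n,P).astype(np.float32).reshape(*X.shape,2); w0=cv2.remap(im,uv[...,0],uv[...,1],cv2.INTER_CUBIC)
    g=w[...,0].astype(int); 
    th=np.radians(83.4); d=np.array([np.cos(th),np.sin(th)]); e=np.array([-d[1],d[0]])
    def prof(dirn,off,rng): return [int(cv2.remap(im,*[q.astype(np.float32).reshape(1,1) for q in w2px(n,[[*(np.array([.532,.0965])+(dirn*s+off)/1e3),.116]])[0]],cv2.INTER_LINEAR)[0,0].astype(int).sum()) for s in rng]
    print(n,'along',prof(d,0*e,range(-58,59,2)))
    print(n,'across+35',prof(e,35*d,range(-20,21,2)),'across-35',prof(e,-35*d,range(-20,21,2)))
E
python3 plan.py; python3 chk.py
```

```text
t 47.0 grasp [ 484.4 -294.5  227.4] yaw -6.86 open 51.3 grip 0.0 F [-0.1  0.9  0.4] j [-0.75  0.08  1.79 -0.    1.28 -0.63]
car t shift px 0 0 0.46
drum t shift px 0 0 0.58
car s shift px -1 0 0.11
drum s shift px 0 0 0.5
top along [461, 335, 261, 264, 335, 479, 556, 558, 530, 477, 440, 427, 423, 423, 418, 423, 424, 422, 420, 415, 414, 416, 412, 412, 413, 412, 411, 411, 408, 402, 398, 398, 404, 397, 398, 401, 407, 421, 434, 436, 439, 437, 435, 437, 438, 437, 436, 434, 433, 440, 467, 465, 457, 453, 475, 513, 527, 528, 531]
top across+35 [204, 165, 209, 245, 284, 431, 421, 429, 437, 436, 434, 437, 438, 441, 468, 384, 397, 398, 400, 403, 403] across-35 [173, 102, 97, 118, 217, 420, 421, 426, 431, 429, 424, 424, 429, 428, 429, 395, 381, 214, 157, 163, 173]
side along [236, 237, 234, 231, 268, 309, 329, 329, 357, 383, 328, 286, 288, 287, 289, 288, 287, 287, 287, 284, 284, 285, 284, 285, 284, 282, 282, 281, 280, 281, 281, 280, 278, 277, 277, 278, 278, 284, 294, 297, 296, 296, 297, 297, 297, 297, 297, 298, 301, 318, 327, 323, 340, 347, 310, 254, 237, 242, 243]
side across+35 [383, 386, 384, 385, 357, 285, 290, 289, 295, 297, 297, 293, 291, 290, 294, 313, 323, 286, 301, 276, 237] across-35 [168, 168, 167, 163, 162, 190, 264, 288, 289, 289, 287, 286, 285, 287, 288, 304, 296, 283, 284, 276, 244]
```

```bash
python3 -c "
from cell import r
print(r.close_job())"
```

```text
the job is handed in; nothing more can be done
None
```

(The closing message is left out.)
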